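# Dress the edge of a bored bottle block

## Task

Lock the stand by screwing its blue knob clockwise until it is fully home. Then take the edge scraper from the blue rack and run its cone blade slowly all the way round the inner edge of the hole in the aluminium block, from the red mark anticlockwise (seen from above) back to the mark, keeping it pressed gently on the edge all the way. Finally stand the scraper back in the rack hole it came from, let go of it, and leave everything else alone.

Things in the scene. Friction and masses are not known exactly. Their poses are not given: they have to be found in the camera images.
- stand: Grey stand fixed to the bench: base plate 140 (x) by 250 mm (y, -75 to +175), 12 mm thick; its column carries an aluminium block 100 x 100 x 45 mm, sides along x and y, with a vertical blind bore in its flat top, 60 mm wide, 30 mm deep. Origin on the bore's axis at the bench; z up. The block top is anywhere 95 to 140 mm above the bench: height not reported, find it by touch (or sight); it stays put.
- bore (a point): Point on the bore's axis, 95 mm above the bench: the LOWEST height the bore's edge can have (it is 0 to 45 mm higher). Axes as the stand's. The scraper, upright, bears on the edge with its cone when its axis is 18 to 25 mm from this axis: 21.5 mm is best.
- start (a point): 21.5 mm from the bore's axis towards the red stripe (on the block top at the bore's -x side), at the height of bore: where the tool's axis begins and ends its circle. Anticlockwise from here goes by the stand's -y, +x and +y sides and back.
- knob (a joint): Turn of the blue locking knob, rad: starts at 0 to 0.3, grows clockwise seen from above up to a hard stop at 1.40 = fully home. It sinks 6 mm per rad; friction about 0.12 N m.
- knob_grip (a point): Centre of the knob's grip bar, a blue bar 60 mm long (its own x), 16 mm wide (its own y), 28 mm high, on the knob's vertical axis, 120 mm from the bore's axis along the stand's +y. It turns and sinks with the knob, 106 mm above the bench at joint 0. The bar's underside is 14 mm below here. The nearest side of the block is 70 mm away.
- rack: Blue plastic rack 75 (x) by 200 (y) by 75 mm high, fixed; three 30 mm holes through its 12 mm top plate at y = -62, 0 and +62 mm. Origin: centre of its underside; z up. The scraper hangs in one hole, capped tubes in the other two (caps 37 mm wide, 14 mm above the plate).
- grip (a point): Grip centre of the edge scraper (190 g, 119 mm long): black handle 30 x 30 mm, 56 mm high, from 32 mm below here to 24 mm above, then a 3 mm yellow cap; z up the tool, x and y square to the handle's faces. A 40 mm steel collar (underside 40 mm below here) rests on the rack's top; the ferrule, 25 mm wide, reaches 64 mm below here; the blade tip at rest is 92 mm below here.
- blade: The scraper's steel cone blade. Origin: centre of its 8 mm flat tip; z up the tool. Round; it widens from 8 mm at the tip to 26 mm, 10 mm higher, so the tool need not turn as it goes round. It slides up into the handle on a spring (400 N/m, 0.4 N preload) by 10 mm, then is rigid. 3 to 8 mm (2 to 4 N along the tool) is gentle; at the stop it is too hard, and the cone may slip down into the bore, off the edge.
- tube_a: Red-capped tube in the rack. Origin: at the rack's top plate on the tube's axis. Leave alone.
- tube_b: Orange-capped tube in the rack. Origin: at the rack's top plate on the tube's axis. Leave alone.
- burner: Gas burner: blue cartridge 100 mm wide with a burner head, 178 mm high. Origin: centre of the underside. Leave alone.
- bottle: Amber bottle, 64 mm wide, 140 mm high. Origin: centre of the underside. Leave alone.
- dishes: Stack of dishes, 90 mm wide, 56 mm high. Origin: centre of the underside. Leave alone.
- beaker: Beaker, 72 mm wide, 90 mm high. Origin: centre of the underside. Leave alone.
- marker: Marker pen, 130 mm long (x), 15 mm high, lying. Origin: middle of its underside. Leave alone.
Things that resemble listed ones, but are neither listed nor needed, are in the scene too. Of the things like the part that bears grip, leave any that is green; of the rest the larger one is meant.

How it is judged:
On the way, in this order (a step that is already met when the one before it is completed fails the run):
1. the stand's blue locking knob is screwed fully home (value of joint knob above 1.25 rad), for 0.1 s.
2. the cone blade is pressed on the bore's edge at the red mark (x of blade in the frame of stand between -0.028 and -0.015 m and y of blade in the frame of stand between -0.0065 and 0.0065 m and horizontal distance between blade and stand between 0.0175 and 0.0255 m and z of blade in the frame of grip above -0.0905 m and contact force between blade and stand above 1 N), for 0.15 s.
3. blade pressed on the edge 45 degrees anticlockwise of the mark (x of blade in the frame of stand between -0.0217 and -0.0087 m and y of blade in the frame of stand between -0.0217 and -0.0087 m and horizontal distance between blade and stand between 0.0175 and 0.0255 m and z of blade in the frame of grip above -0.0905 m and contact force between blade and stand above 1 N), for 0.15 s.
4. blade pressed on the edge 90 degrees anticlockwise of the mark (x of blade in the frame of stand between -0.0065 and 0.0065 m and y of blade in the frame of stand between -0.028 and -0.015 m and horizontal distance between blade and stand between 0.0175 and 0.0255 m and z of blade in the frame of grip above -0.0905 m and contact force between blade and stand above 1 N), for 0.15 s.
5. blade pressed on the edge 135 degrees anticlockwise of the mark (x of blade in the frame of stand between 0.0087 and 0.0217 m and y of blade in the frame of stand between -0.0217 and -0.0087 m and horizontal distance between blade and stand between 0.0175 and 0.0255 m and z of blade in the frame of grip above -0.0905 m and contact force between blade and stand above 1 N), for 0.15 s.
6. blade pressed on the edge 180 degrees anticlockwise of the mark (x of blade in the frame of stand between 0.015 and 0.028 m and y of blade in the frame of stand between -0.0065 and 0.0065 m and horizontal distance between blade and stand between 0.0175 and 0.0255 m and z of blade in the frame of grip above -0.0905 m and contact force between blade and stand above 1 N), for 0.15 s.
7. blade pressed on the edge 225 degrees anticlockwise of the mark (x of blade in the frame of stand between 0.0087 and 0.0217 m and y of blade in the frame of stand between 0.0087 and 0.0217 m and horizontal distance between blade and stand between 0.0175 and 0.0255 m and z of blade in the frame of grip above -0.0905 m and contact force between blade and stand above 1 N), for 0.15 s.
8. blade pressed on the edge 270 degrees anticlockwise of the mark (x of blade in the frame of stand between -0.0065 and 0.0065 m and y of blade in the frame of stand between 0.015 and 0.028 m and horizontal distance between blade and stand between 0.0175 and 0.0255 m and z of blade in the frame of grip above -0.0905 m and contact force between blade and stand above 1 N), for 0.15 s.
9. blade pressed on the edge 315 degrees anticlockwise of the mark (x of blade in the frame of stand between -0.0217 and -0.0087 m and y of blade in the frame of stand between 0.0087 and 0.0217 m and horizontal distance between blade and stand between 0.0175 and 0.0255 m and z of blade in the frame of grip above -0.0905 m and contact force between blade and stand above 1 N), for 0.15 s.
10. back at the red mark, still pressed on the edge: full circle (all of step 2), for 0.15 s.
At the end, for the whole second after the job is handed in: The knob stands within 0.15 rad of its stop, and the scraper is back in its own rack hole (blade within 12 mm of where it was, upright within 0.15 rad), at rest and released (value of joint knob above 1.25 rad and distance of blade from where it was at the start of the episode below 0.012 m and angle between blade's own z axis and vertical below 0.15 rad and linear speed of blade below 0.02 m/s and contact force between the fingers and anything else below 0.3 N); the robot touches nothing.
It fails at once if a capped tube moved over 30 mm (distance of any of tube_a, tube_b from where it was at the start of the episode above 0.03 m).
It fails at once if the burner or bottle moved over 30 mm (distance of any of burner, bottle from where it was at the start of the episode above 0.03 m).
It fails at once if the dishes, beaker or marker moved over 30 mm (distance of any of dishes, beaker, marker from where it was at the start of the episode above 0.03 m).
It fails at once if the scraper's blade is pressed on the stand with more than 15 N (not gently) (contact force between blade and stand above 15 N).
It also fails if it takes over 72 s, if anything falls off the work surface, if the arm or the gripper's body presses on something with over 40 N, if the wrist force passes 120 N, or if a joint passes its speed limit or range.

## Robot

A 7-joint arm with a two-finger parallel gripper is mounted at the origin on the work surface. World frame = base frame: x ahead of the robot, y to its left, z up, the work surface at z = 0. Lengths are in m, angles in rad, forces in N, time in s.
With the tool pointing down it reaches from about 0.425 to 0.875 m from the base axis. Payload 4.7 kg.
Tool frame: the origin (TCP) lies midway between the tips of the shut fingers; the grasp point (between the pads) lies 19 mm behind it; z points along the fingers, y is the direction in which the jaws open and shut (so a half turn about z gives the same grasp; the last joint's range is limited). The gripper opens to 87 mm and grips with 3 to 60 N. Pads are 19 mm wide; open, the fingers measure 117 mm over their backs; the gripper's body (75 mm by 190 mm) begins 51 mm behind the grasp point.
Start: joints at [1.124, 0.321, -0.07, 1.45, 0.023, 1.371, -0.057], TCP at [0.289, -0.582, 0.223] pointing down, gripper open.
Joint ranges: [-2.86, 2.86], [-0.3, 2.09], [-1.38, 1.24], [0.06, 2.45], [-1.56, 4.7], [0.09, 2.05], [-2.69, 2.69]. Speed limits (rad/s): [2.57, 2.57, 3.14, 3.14, 3.14, 3.14, 3.14].

## Interface

Orientations are given as a rotation vector (axis times angle).
In Python, from bench import ctrl, optics gives the robot as it stands. The module is installed in compiled form; this text tells all that it offers.
- The arm moves only by the tool step_arm, never from a script. Its argument "deltas" is a list of rows, each a list of 7 numbers: the turn, a rotation vector about the tool's x, y, z in degrees, then the shift along the tool's x, y, z in mm, then the finger opening in mm, from 0 to 87. A call has exactly 8 rows; each row is the pose to reach, as a shift and turn from the pose commanded when the call began, along the tool's axes at that moment; what a row does not reach only later rows make up. A row lasts 1/8 s, in which the tool goes at most 62.5 mm and 10.7 degrees, less where a joint would pass 70% of its speed; a pose out of reach is approached as far as the arm can. A call with a gripper value outside its range is refused whole. The fingers move at their own pace and stop on an object; "newtons" is the grip in N (left out, the last holds). Time passes only in rows, so rows that repeat a pose let the fingers close, or fill a call up. It gives the time, the measured TCP pose, the force and the opening at its end, in the units of the state.
- ctrl.get_state(): the state, without advancing time (a new reading comes with each control period).
- optics.get_image(name): name is "side" or "top" or "wrist"; returns the picture (480x640x3 uint8, red, green, blue); there is no depth.
- optics.get_calibration(name): a dict with "K" (3x3 intrinsics, pixels), "k1" (the pictures are not rectified: a ray, as slopes to the right and down, at radius r is drawn at 1 + k1 r^2 times it, then the intrinsics apply), "R" (3x3) and "t" (3): a world point X has camera coordinates R X + t. Camera axes: x right, y down, z forward; pixel columns grow to the right and rows downward; lengths in m; the calibration is good to about 2 mm. A picture is of the moment at which its call begins: read the wrist's pose just before it. get_calibration takes no time and is no camera call; for the wrist camera it gives the pose at the moment of the call.
- ctrl.close_job(): hands the job in, once; it reports no verdict.
The state is a dict: "time": time; "joint_positions": joint angles; "qd": joint speeds; "joint_torque": joint torques, N m; "position": TCP position; "tool_rot": TCP orientation; "ft_force": force on the tool from outside, world axes, zero at the start; "torque": the same for the moment, N m; "grip_width": opening from 0.0 (shut) to 1.0 (fully open).
Only numpy, scipy, OpenCV 4.12 (cv2) and the standard library are available. Lean on these libraries where they do the work, as an engineer would, in place of code of your own. Each camera call takes 0.05 s, during which the arm holds its last target.

## Working session

There is one attempt and no reset: what is moved stays moved. The work goes in short steps, Python scripts to look and compute and a tool call to move; the robot and the scene stay as the last step left them, time stands still between calls to the robot, and variables do not carry over. Pictures are saved under pics/ and viewed, and the job is handed in when it is done.

Besides the shell and the picture viewer there is one more tool, called as a command line: name --pt "numbers of a row" for each row, then --argument value for the rest. step_arm: Moves the arm, as the interface text tells. Its arguments: {"type":"object","properties":{"deltas":{"type":"array"},"newtons":{"type":"number"}},"required":["deltas"]}

```bash
mkdir -p pics; python3 - <<'E'
from bench import ctrl, optics
import cv2
print(ctrl.get_state())
for n in ("side","top","wrist"):
    c=optics.get_calibration(n); print(n,c)
    cv2.imwrite(f"pics/{n}0.png",optics.get_image(n)[:,:,::-1])
E
```

```text
{'time': 0.0, 'joint_positions': array([ 1.12411708,  0.32182206, -0.07013603,  1.45166706,  0.02263625,
        1.37079564, -0.05689315]), 'qd': array([-9.53255486e-04, -8.48860868e-05,  4.90622924e-04, -4.93483691e-04,
        9.41024765e-04,  5.43774289e-04,  7.10259860e-06]), 'joint_torque': array([-6.54580867e-05, -4.91294789e+01, -4.04130695e-01, -3.12522089e+01,
       -6.39413833e-02,  4.38973715e-02,  1.72577943e-04]), 'position': array([ 0.28874744, -0.58172971,  0.22146653]), 'tool_rot': array([-3.05677525e+00, -7.17130247e-01,  8.60594424e-04]), 'ft_force': array([ 0.02667652, -0.3126043 , -0.50301856]), 'torque': array([0.00173374, 0.00658262, 0.01154909]), 'grip_width': 1.0016833958290472}
side {'K': array([[487.13331496,   0.        , 324.32581588],
       [  0.        , 487.13331496, 241.24824738],
       [  0.        ,   0.        ,   1.        ]]), 'k1': 0.023059017638389436, 'R': array([[ 0.91601602, -0.40108269,  0.00687922],
       [-0.30254465, -0.7020266 , -0.64469015],
       [ 0.26340345,  0.58846524, -0.76441304]]), 't': array([-0.5031612 ,  0.22958699,  1.02663747])}
top {'K': array([[452.83080829,   0.        , 306.47814447],
       [  0.        , 452.83080829, 235.74478025],
       [  0.        ,   0.        ,   1.        ]]), 'k1': -0.020820106769026743, 'R': array([[ 0.01556159, -0.99968138,  0.0198738 ],
       [-0.98584523, -0.01865857, -0.16661647],
       [ 0.1669342 , -0.01699968, -0.98582148]]), 't': array([-0.00684841,  0.57831581,  1.08504183])}
wrist {'K': array([[423.73224576,   0.        , 317.01614539],
       [  0.        , 423.73224576, 244.01661555],
       [  0.        ,   0.        ,   1.        ]]), 'k1': -0.059391765315996624, 'R': array([[ 0.44557625, -0.89524228, -0.00174832],
       [-0.85761114, -0.42740528,  0.2860557 ],
       [-0.25683639, -0.12596025, -0.9582114 ]]), 't': array([-0.64891674, -0.03535299,  0.39071588])}
```

View pics/side0.png

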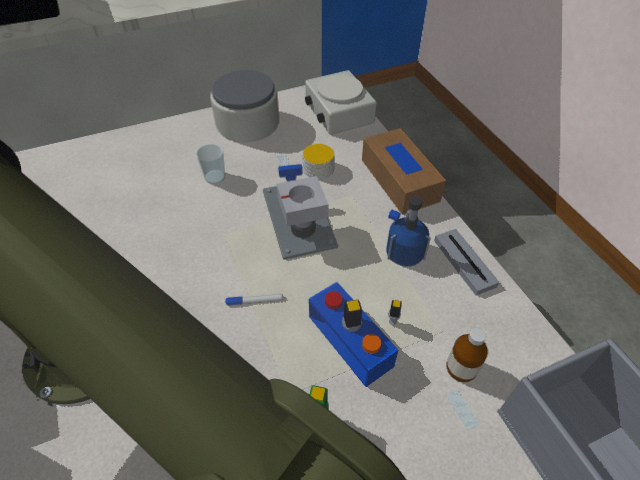

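View pics/top0.png

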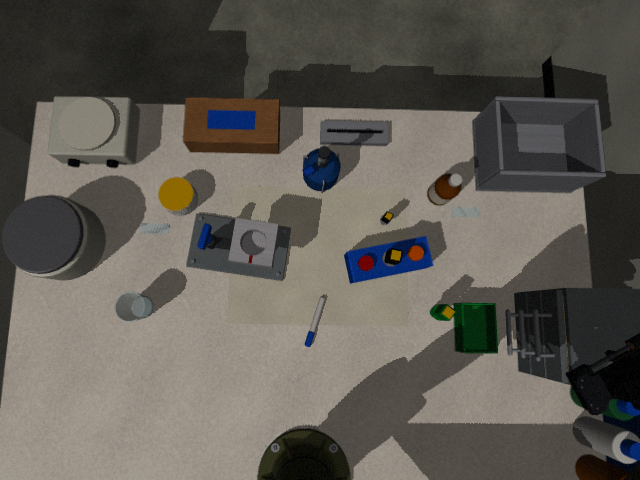

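View pics/wrist0.png

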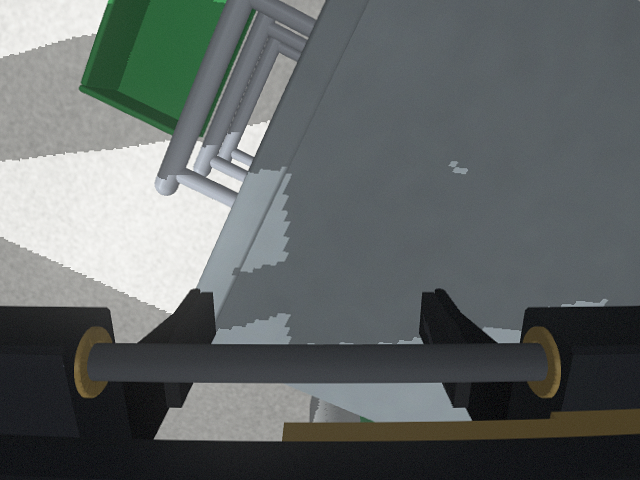

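The side view shows the scraper in the rack's middle hole at about (353,312), the knob at (290,171) and the block at (302,195). The top view shows the knob bar at (205,236), the bore at (254,242) and the scraper cap at (396,256). I'll enlarge these areas.

```bash
python3 - <<'E'
import cv2
def crop(n,x,y,w,h,s,o):
    im=cv2.imread(f"pics/{n}.png")[y:y+h,x:x+w]
    cv2.imwrite(f"pics/{o}.png",cv2.resize(im,None,fx=s,fy=s,interpolation=cv2.INTER_CUBIC))
crop("top0",180,200,130,90,6,"c_top_stand")
crop("top0",335,195,110,95,6,"c_top_rack")
crop("side0",255,150,100,110,5,"c_side_stand")
crop("side0",300,275,110,110,5,"c_side_rack")
E
```

```text
(no output)
```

View pics/c_top_stand.png

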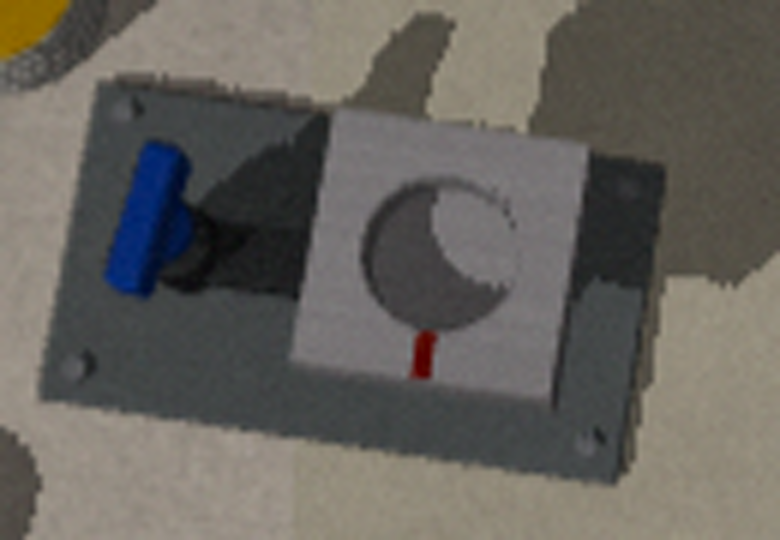

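View pics/c_top_rack.png

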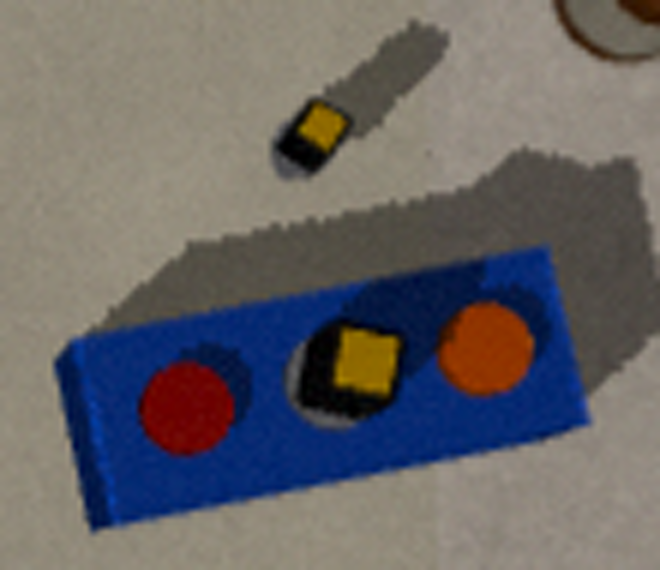

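View pics/c_side_stand.png

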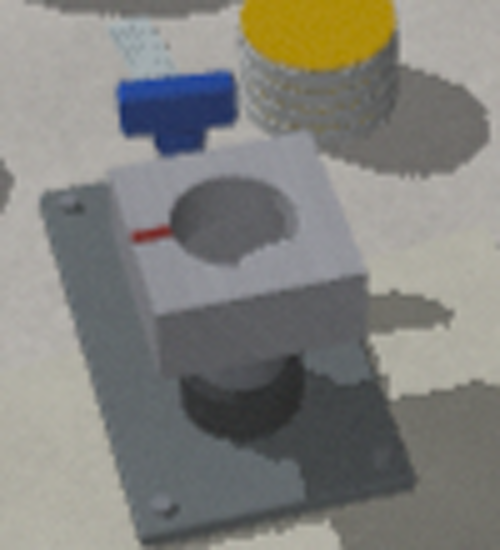

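View pics/c_side_rack.png

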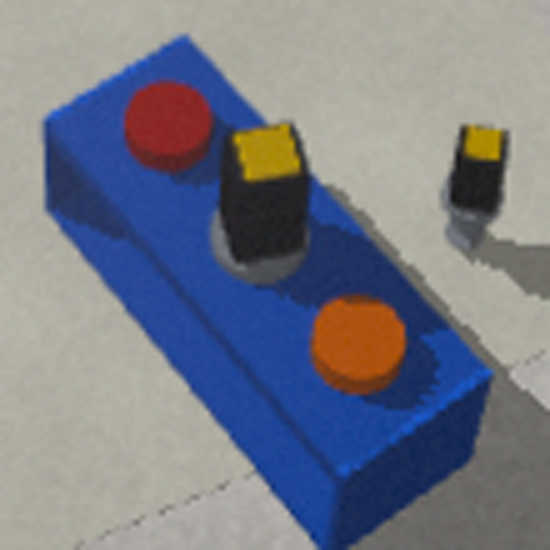

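```bash
cat > h.py <<'E'
import numpy as np, cv2
from scipy.optimize import least_squares
from scipy.spatial.transform import Rotation as Ro
from bench import ctrl, optics
def proj(c,X):
    X=np.atleast_2d(X)@c["R"].T+c["t"]
    p=X[:,:2]/X[:,2:]; r2=(p**2).sum(1,keepdims=True)
    p=p*(1+c["k1"]*r2)
    return np.c_[p[:,0]*c["K"][0,0]+c["K"][0,2],p[:,1]*c["K"][1,1]+c["K"][1,2]]
def unc(pts,s,ox,oy): return (np.array(pts,float)+.5)/s-.5+[ox,oy]
def rz(a): return np.array([[np.cos(a),-np.sin(a),0],[np.sin(a),np.cos(a),0],[0,0,1]])
def tri(obs):
    f=lambda X: np.concatenate([(proj(c,X)[0]-p) for c,p in obs])
    r=least_squares(f,[.5,0,.1]); return r.x, r.fun
def cams(): return {n:optics.get_calibration(n) for n in("top","side","wrist")}
def crop(n,x,y,w,h,s,o):
    im=cv2.imread(f"pics/{n}.png")[y:y+h,x:x+w]
    cv2.imwrite(f"pics/{o}.png",cv2.resize(im,None,fx=s,fy=s,interpolation=cv2.INTER_CUBIC))
E
python3 - <<'E'
from h import *
C=cams();T=C["top"];S=C["side"]
np.set_printoptions(precision=4,suppress=True)
tb=lambda p:unc(p,6,180,200); sb=lambda p:unc(p,5,255,150)
trk=lambda p:unc(p,6,335,195); srk=lambda p:unc(p,5,300,275)
for nm,a,b in [("bore",tb([(440,254)]),sb([(234,221)])),("knobtop",tb([(147,220)]),sb([(177,82)])),
  ("cap",trk([(368,360)]),srk([(267,150)])),("red",trk([(188,408)]),srk([(168,118)])),("orange",trk([(488,348)]),srk([(359,332)]))]:
    x,r=tri([(T,a[0]),(S,b[0])]); print(nm,x,r)
# order of block corners: top image up=+x,right=-y
blk=np.array([(50,50),(50,-50),(-50,-50),(-50,50)])/1000
bp=np.array([(70,175),(70,-75),(-70,-75),(-70,175)])/1000
bt=tb([(333,108),(588,147),(553,405),(290,362)]); bs=sb([(310,132),(367,273),(155,318),(108,172)])
pt=tb([(97,80),(665,165),(617,485),(40,398)]); ps=sb([(415,485),(140,540),(40,190)])
def M(q,P,z): return np.c_[P,np.full(len(P),z)]@rz(q[2]).T+[q[0],q[1],0]
def f(q):
    B=M(q,blk,q[3]);P=M(q,bp,.012);K=M(q,np.array([[0,0.]]),q[3])
    return np.concatenate([(proj(T,B)-bt).ravel(),(proj(S,B)-bs).ravel(),(proj(T,P)-pt).ravel(),(proj(S,P[1:])-ps).ravel()
      ,(proj(T,K)-tb([(440,254)])).ravel()*2,(proj(S,K)-sb([(234,221)])).ravel()*2])
r=least_squares(f,[.55,.1,0.,.11],loss="soft_l1");print("stand",r.x,np.degrees(r.x[2]));print(r.fun.reshape(-1,2))
rk=np.array([(37.5,100),(37.5,-100),(-37.5,-100),(-37.5,100)])/1000
rt=trk([(80,340),(547,245),(590,423),(110,525)]); rs=srk([(187,37),(490,375),(337,473),(45,118)])
def g(q):
    B=M(q,rk,.075);return np.concatenate([(proj(T,B)-rt).ravel(),(proj(S,B)-rs).ravel()])
r=least_squares(g,[.5,-.2,.1],loss="soft_l1");print("rack",r.x,np.degrees(r.x[2]));print(r.fun.reshape(-1,2))
E
```

```text
bore [0.5464 0.1279 0.1335] [-0.0866  0.3391  0.3489 -0.0753]
knobtop [0.5605 0.2431 0.1215] [ 0.0187 -0.0743 -0.0808  0.017 ]
cap [ 0.5216 -0.2006  0.1409] [-0.1431  0.5235  0.4436 -0.1049]
red [ 0.5083 -0.1398  0.0865] [-0.1003  0.3841  0.3353 -0.0746]
orange [ 0.5346 -0.2606  0.0891] [-0.075   0.268   0.2172 -0.053 ]
stand [ 0.5463  0.1271 -0.1331  0.1341] -7.625648895908819
[[ 0.4062  0.421 ]
 [ 0.4755  0.3427]
 [-0.6369 -0.1349]
 [-0.0502  0.4654]
 [ 0.0952 -0.0489]
 [ 0.2701  0.1532]
 [ 0.2706 -0.3294]
 [ 0.1502 -0.4323]
 [-0.0668  0.1184]
 [ 0.377   0.3   ]
 [-0.0999  0.5081]
 [-0.9338  0.2393]
 [ 0.6436 -2.0871]
 [ 0.2469 -1.0358]
 [-0.2133 -0.1628]
 [ 0.4579  0.7064]
 [ 0.8458 -0.0634]]
rack [ 0.5209 -0.2007  0.2093] 11.992342272736586
[[-1.1639  0.2589]
 [ 0.3264  0.7608]
 [ 0.358   0.9235]
 [ 0.2617 -0.2606]
 [-0.0996 -1.2178]
 [ 0.517  -0.3741]
 [ 1.1491  0.9151]
 [-0.29   -0.5795]]
```

```bash
cat >> h.py <<'E'
def down(yaw):
    # tool z down, tool y (jaw) at world angle yaw (deg)
    a=np.radians(yaw); y=np.array([np.cos(a),np.sin(a),0]); z=np.array([0,0,-1.]); return np.c_[np.cross(y,z),y,z]
def pose():
    s=ctrl.get_state(); return np.array(s["position"]),Ro.from_rotvec(s["tool_rot"]).as_matrix(),s
def delta(p1,R1,p0=None,R0=None):
    if p0 is None: p0,R0,_=pose()
    d=R0.T@(np.array(p1)-p0)*1000; w=np.degrees(Ro.from_matrix(R0.T@R1).as_rotvec()); return np.round(w,2),np.round(d,1)
def yaw(R): return np.degrees(np.arctan2(R[1,1],R[0,1]))
E
python3 - <<'E'
from h import *
np.set_printoptions(precision=4,suppress=True)
p,R,s=pose();print(p,yaw(R));print(R)
c=optics.get_calibration("wrist");cc=-c["R"].T@c["t"];print("cam in tool",R.T@(cc-p));print("axis in tool",R.T@c["R"].T)
for y in (83,-97): print(y,delta([.52,-.2,.26],down(y)))
E
```

```text
[ 0.2888 -0.5818  0.2217] -63.59496707640802
[[ 0.8957  0.4447 -0.0008]
 [ 0.4447 -0.8957  0.0013]
 [-0.0001 -0.0015 -1.    ]]
cam in tool [ 0.0786 -0.0003 -0.1619]
axis in tool [[ 0.001  -0.9582 -0.286 ]
 [ 1.      0.0009  0.0003]
 [-0.     -0.286   0.9582]]
83 (array([  -0.04,   -0.11, -146.59]), array([ 376.9, -239.2,  -38. ]))
-97 (array([-0.08,  0.03, 33.41]), array([ 376.9, -239.2,  -38. ]))
```

```bash
python3 - <<'E'
from h import *
print(delta([.50,-.20,.26],down(-8)))
E
```

```text
(array([-8.000e-02, -4.000e-02, -5.559e+01]), array([ 359. , -248.1,  -38. ]))
```

step_arm --pt "0 0 -8 50 -35 -20 87" --pt "0 0 -16 100 -70 -38 87" --pt "0 0 -24 150 -104 -38 87" --pt "0 0 -32 203 -140 -38 87" --pt "0 0 -40 255 -176 -38 87" --pt "0 0 -48 308 -212 -38 87" --pt "0 0 -55.6 359 -248 -38 87" --pt "0 0 -55.6 359 -248 -38 87"

```text
time: 1.15
position: [0.5026, -0.1941, 0.2607]
tool_rot: [-2.359, -2.073, -0.003]
ft_force: [-1.0, -0.5, 0.7]
grip_width: 1.0
```

```bash
python3 - <<'E'
from h import *
p,R,s=pose();print(p,yaw(R),s["time"],s["ft_force"],s["joint_positions"])
c=optics.get_calibration("wrist");im=optics.get_image("wrist");np.savez("w1.npz",**c);cv2.imwrite("pics/w1.png",im[:,:,::-1])
E
```

```text
[ 0.50257149 -0.19407934  0.26067126] -7.3871022441781555 1.15 [-0.95079913 -0.52436504  0.73075728] [ 0.74879051  0.09072459 -0.45489448  1.6569884   0.03813977  1.40279703
  0.16022663]
```

View pics/w1.png

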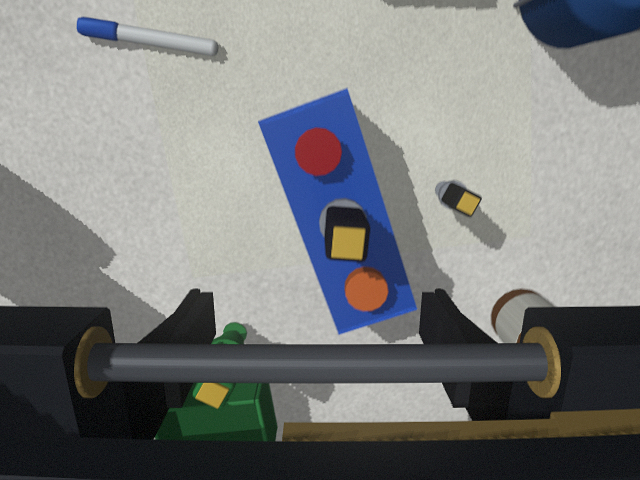

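```bash
python3 - <<'E'
from h import *
crop("w1",290,110,130,130+30,5,"cw1"); 
np.set_printoptions(precision=4,suppress=True)
print(delta([.57,.20,.26],down(40)))
E
```

```text
(array([  0.02,  -0.03, -47.67]), array([402.6,  14.9,   0.7]))
```

View pics/cw1.png

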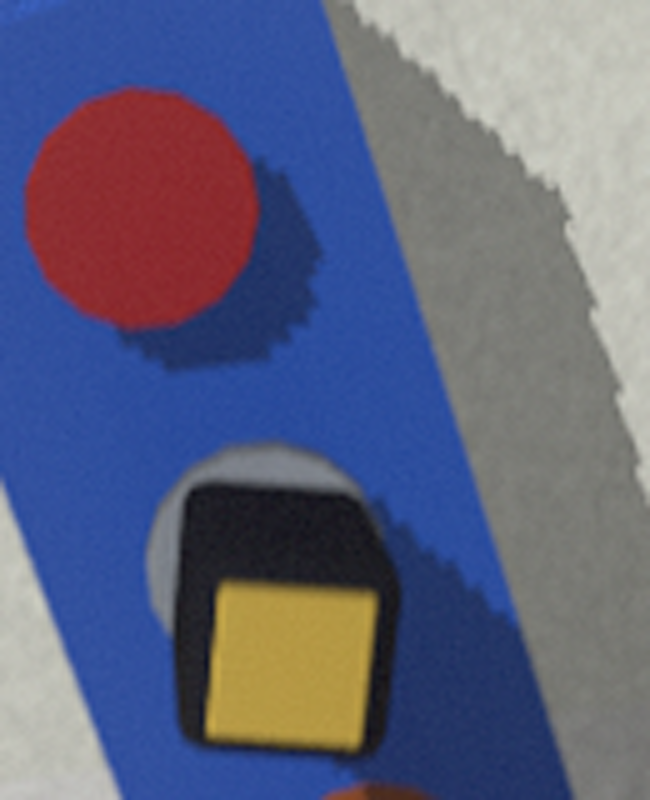

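```bash
cat >> h.py <<'E'
def ray(c,p):
    # ray through pixel -> origin, dir world
    q=np.array([(p[0]-c["K"][0,2])/c["K"][0,0],(p[1]-c["K"][1,2])/c["K"][1,1]]); u=q.copy()
    for _ in range(10): u=q/(1+c["k1"]*(u@u))
    o=-c["R"].T@c["t"]; return o,c["R"].T@np.array([u[0],u[1],1])
def atz(c,p,z):
    o,d=ray(c,p); return o+d*(z-o[2])/d[2]
E
python3 - <<'E'
from h import *
np.set_printoptions(precision=4,suppress=True)
w=dict(np.load("w1.npz"))
P=unc([(217,580),(379,590),(361,752),(205,740)],5,290,110)
X=np.array([atz(w,p,.142) for p in P]);print(X,X.mean(0))
for i in range(4):
    d=X[(i+1)%4]-X[i]; print(np.degrees(np.arctan2(d[1],d[0])),np.linalg.norm(d))
print("red",atz(w,unc([(141,208)],5,290,110)[0],.089))
C=cams()
t=unc([(368,360)],6,335,195)[0]; s=unc([(267,150)],5,300,275)[0]
print(tri([(w,P.mean(0)),(C["top"],t),(C["side"],s)]))
E
```

```text
[[ 0.5145 -0.1871  0.142 ]
 [ 0.5363 -0.1913  0.142 ]
 [ 0.5316 -0.2142  0.142 ]
 [ 0.5101 -0.2097  0.142 ]] [ 0.5231 -0.2006  0.142 ]
-10.96280990584186 0.02222225141420448
-101.6420385020309 0.023433487146118814
167.9980458929742 0.0219164717904503
79.11577164702196 0.023034396178231838
red [ 0.5102 -0.1401  0.089 ]
(array([ 0.5229, -0.2008,  0.1405]), array([-0.3899, -0.0637, -0.0922, -0.0219,  1.093 , -0.1494]))
```

step_arm --pt "0 0 -6 52 2 0 60" --pt "0 0 -12 104 4 0 60" --pt "0 0 -18 156 6 0 60" --pt "0 0 -24 208 8 0 50" --pt "0 0 -30 260 10 0 50" --pt "0 0 -36 312 12 0 50" --pt "0 0 -42 364 14 0 50" --pt "0 0 -48 403 15 0 50"

```text
time: 2.2
position: [0.5719, 0.1965, 0.2601]
tool_rot: [-1.326, -2.848, 0.001]
ft_force: [0.5, -0.4, 0.3]
grip_width: 0.578
```

```bash
python3 - <<'E'
from h import *
p,R,s=pose();print(p,yaw(R),s["time"],s["ft_force"],s["joint_positions"],abs(s["qd"]).max())
c=optics.get_calibration("wrist");im=optics.get_image("wrist");np.savez("w2.npz",**c);cv2.imwrite("pics/w2.png",im[:,:,::-1])
E
```

```text
[0.57188279 0.19649152 0.26005463] 40.06538084134842 2.2 [ 0.53565032 -0.39359647  0.2639652 ] [ 0.27272552  0.29855319 -0.79964364  1.49073026  0.21471965  1.44315542
  0.16709146] 0.4722821946559037
```

View pics/w2.png

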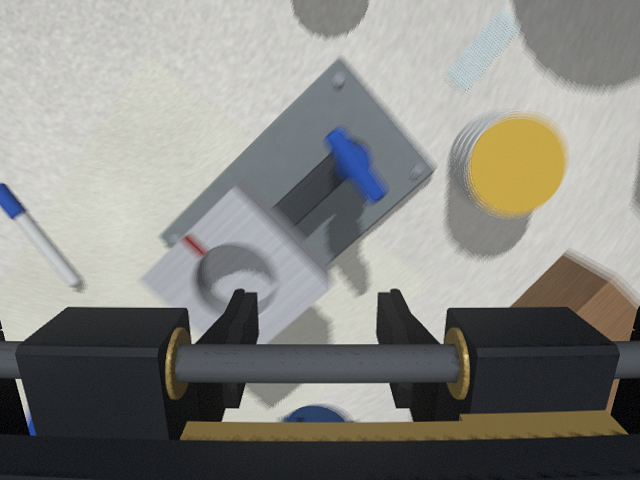

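```bash
python3 - <<'E'
from h import *
for i in range(3):
    p,R,s=pose();c=optics.get_calibration("wrist");im=optics.get_image("wrist");print(p,yaw(R),abs(s["qd"]).max())
np.savez("w3.npz",**c);cv2.imwrite("pics/w3.png",im[:,:,::-1])
crop("w3",130,50,320,280,2.5,"cw3"); crop("w3",310,110,90,110,7,"cw3k")
E
```

```text
[0.57098701 0.20271059 0.25993875] 40.609163728029415 0.057315803295184736
[0.57069135 0.20022507 0.25988385] 40.32571423596284 0.05516828198646793
[0.57112626 0.19712801 0.25978758] 40.06276946402052 0.0428336135311897
```

View pics/cw3.png

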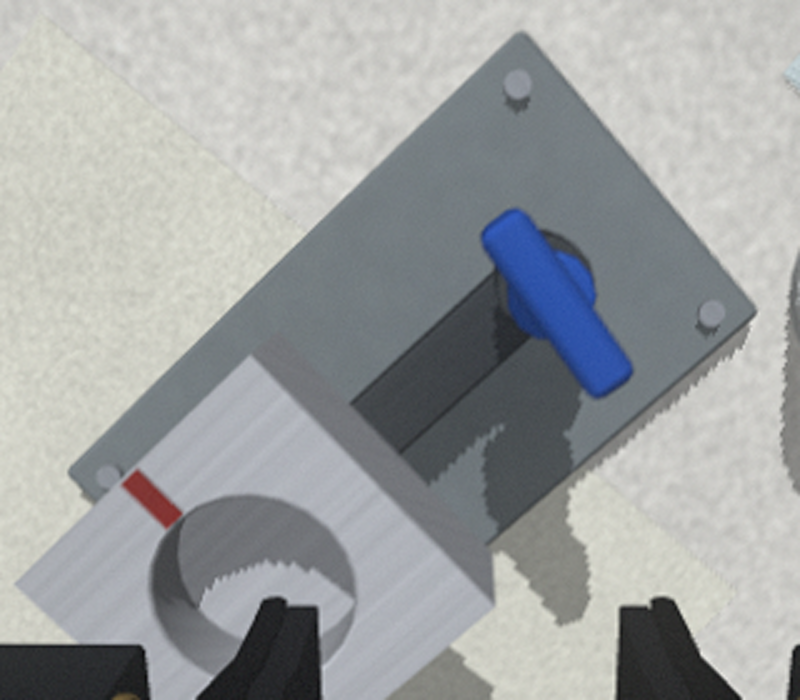

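View pics/cw3k.png

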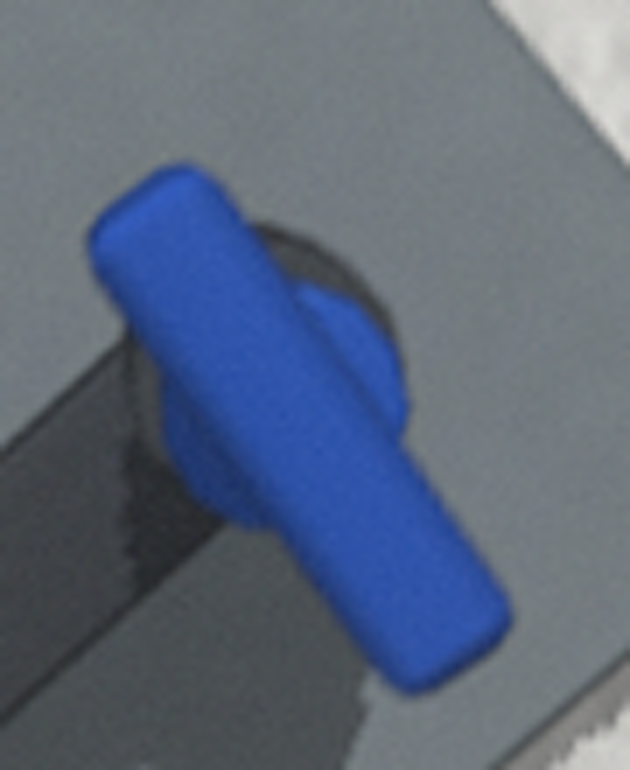

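The bar runs from about (330,139) to (375,203) in w3, with a wide blue hub under it. The block corners visible are (230,192), (327,292) and (137,283).

```bash
python3 - <<'E'
from h import *
np.set_printoptions(precision=4,suppress=True)
w=dict(np.load("w3.npz"));C=cams();T=C["top"];S=C["side"]
K=unc([(140,203),(458,650),(300,428)],7,310,110)
X=np.array([atz(w,p,.119) for p in K]);d=X[0]-X[1];print(X,np.degrees(np.arctan2(d[1],d[0])),np.linalg.norm(d))
tb=lambda p:unc(p,6,180,200); sb=lambda p:unc(p,5,255,150)
print("knob",tri([(w,K[2]),(T,tb([(147,220)])[0]),(S,sb([(177,82)])[0])]))
W=unc([(250,354),(493,604),(17,583),(520,31),(757,312),(70,470)],2.5,130,50)
blk=np.array([(50,50),(50,-50),(-50,-50),(-50,50)])/1000
bp=np.array([(70,175),(70,-75),(-70,-75),(-70,175)])/1000
bt=tb([(333,108),(588,147),(553,405),(290,362)]); bs=sb([(310,132),(367,273),(155,318),(108,172)])
pt=tb([(97,80),(665,165),(617,485),(40,398)])
def M(q,P,z): return np.c_[P,np.full(len(P),z)]@rz(q[2]).T+[q[0],q[1],0]
def f(q,sel=("t","s","w")):
    B=M(q,blk,q[3]);P=M(q,bp,.012);Kc=M(q,np.array([[0,0.]]),q[3]); o=[]
    if "t" in sel:o+=[proj(T,B)-bt,proj(T,P)-pt,(proj(T,Kc)-tb([(440,254)]))*2]
    if "s" in sel:o+=[proj(S,B)-bs,(proj(S,Kc)-sb([(234,221)]))*2]
    if "w" in sel:o+=[proj(w,B[[3,0,2]])-W[:3],proj(w,P[[3,0,2]])-W[3:]]
    return np.concatenate(o).ravel()
for sel in ["t","s","w","ts","tsw"]:
    r=least_squares(f,[.55,.1,-.1,.12],loss="soft_l1",args=(sel,));print(sel,r.x,np.degrees(r.x[2]),np.abs(r.fun).max())
print(M(r.x,np.array([[0,.12]]),.12), pose()[0],yaw(pose()[1]))
E
```

```text
[[0.5357 0.2527 0.119 ]
 [0.5903 0.2397 0.119 ]
 [0.5626 0.2463 0.119 ]] 166.55050660268216 0.05611064446689896
knob (array([0.5626, 0.2461, 0.1176]), array([-0.3418, -0.0458, -0.8785, -0.7362,  0.3702,  0.2535]))
t [ 0.5469  0.1271 -0.1299  0.1359] -7.443863601883225 0.8858489832706766
s [ 0.5457  0.1276 -0.1301  0.1335] -7.452094776865382 0.2897483995957373
w [ 0.5487  0.1258 -0.1297  0.133 ] -7.433632372000086 3.946309769736189
ts [ 0.5466  0.1274 -0.1305  0.1336] -7.478560426103004 1.0216093054136195
tsw [ 0.5478  0.1264 -0.1323  0.1342] -7.581961051750268 4.306926660606564
[[0.5637 0.2454 0.12  ]] [0.5716 0.195  0.2598] 39.88063830352543
```

```bash
python3 - <<'E'
from h import *
np.set_printoptions(precision=4,suppress=True)
for i in range(1):
    print(pose()[0],yaw(pose()[1]),delta([.563,.2458,.15],down(76.5)))
    print(delta([.563,.2458,.15],down(76.5),np.array([.57,.20,.26]),down(40)))
E
```

```text
[0.5716 0.195  0.2598] 39.88063830352543 (array([ -0.1 ,  -0.02, -36.62]), array([ 44.5,  26.2, 109.7]))
(array([  0. ,   0. , -36.5]), array([ 39.6,  24.1, 110. ]))
```

step_arm --pt "0 0 -7 8 5 15 50" --pt "0 0 -14 16 10 30 50" --pt "0 0 -21 25 15 45 50" --pt "0 0 -28 33 20 60 50" --pt "0 0 -36.5 42 25 80 50" --pt "0 0 -36.5 42 25 95 50" --pt "0 0 -36.5 42 25 110 50" --pt "0 0 -36.5 42 25 110 50"

```text
time: 3.4
position: [0.5632, 0.2428, 0.1491]
tool_rot: [-0.374, -3.117, 0.003]
ft_force: [-0.0, -0.7, -0.1]
grip_width: 0.573
```

```bash
python3 - <<'E'
from h import *
np.set_printoptions(precision=4,suppress=True)
for i in range(4):
    p,R,s=pose();print(s["time"],p,yaw(R),s["ft_force"],abs(s["qd"]).max()); im=optics.get_image("wrist")
c=optics.get_calibration("wrist")
np.savez("w4.npz",**c);cv2.imwrite("pics/w4.png",im[:,:,::-1]);print(delta([.563,.2458,.095],down(76.5)))
print(proj(c,[[.563,.2458,.12]]))
E
```

```text
3.4 [0.5632 0.2428 0.1491] 76.30985472113613 [-0.0176 -0.6911 -0.0614] 0.031216627089460252
3.45 [0.5636 0.2436 0.1502] 76.35913055899607 [0.6743 0.5185 0.1027] 0.02331833279115005
3.5 [0.5638 0.2442 0.1508] 76.39964601526853 [ 0.6736  0.0583 -0.2609] 0.011799380701065653
3.55 [0.5639 0.2446 0.1512] 76.43140116776554 [ 0.3906 -0.322  -0.2419] 0.006449508853796652
(array([ 0.03,  0.07, -0.04]), array([ 1.2,  0.7, 56.4]))
[[318.0478 283.4731]]
```

View pics/w4.png

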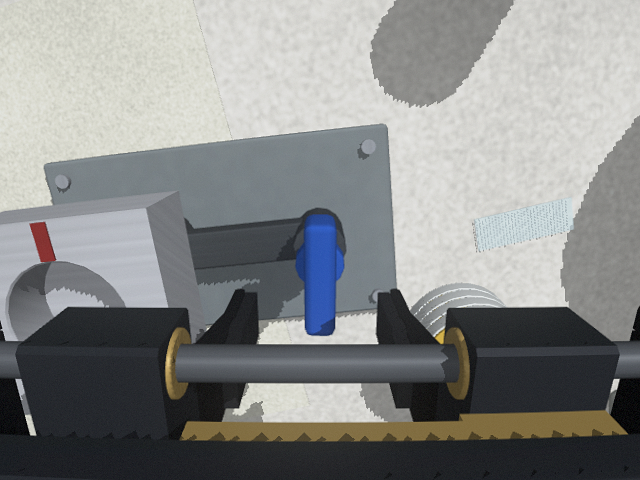

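```bash
python3 - <<'E'
from h import *
np.set_printoptions(precision=4,suppress=True)
crop("w4",270,190,110,160,5,"cw4")
c=dict(np.load("w4.npz"))
R=rz(np.radians(-13.5))
for z in (.119,.091):
    P=np.array([[sx*.03,sy*.008,0] for sx in(-1,1) for sy in (-1,1)])@R.T+[.563,.2458,z]
    print((proj(c,P)-[270,190]+.5)*5-.5)
E
```

```text
[[157.6706 169.4408]
 [327.3203 169.432 ]
 [164.0736 736.8483]
 [319.7556 736.7781]]
[[166.7658 106.0066]
 [316.3134 106.0051]
 [171.7197 616.1712]
 [310.4749 616.1213]]
```

View pics/cw4.png

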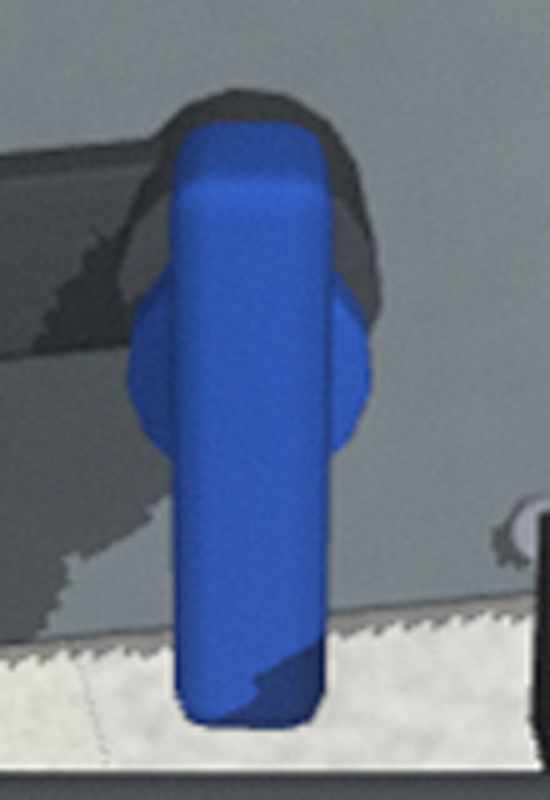

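step_arm --pt "0 0 0 1 1 14 50" --pt "0 0 0 1 1 28 50" --pt "0 0 0 1 1 42 50" --pt "0 0 0 1 1 55.5 50" --pt "0 0 0 1 1 55.5 40" --pt "0 0 0 1 1 55.5 30" --pt "0 0 0 1 1 55.5 8" --pt "0 0 0 1 1 55.5 8" --newtons 30

```text
time: 4.6
position: [0.5629, 0.2461, 0.0955]
tool_rot: [0.369, 3.119, 0.0]
ft_force: [-0.6, -0.4, 0.7]
grip_width: 0.21
```

```bash
python3 - <<'E'
from h import *
np.set_printoptions(precision=4,suppress=True)
p,R,s=pose();print(s["time"],p,yaw(R),s["ft_force"],s["torque"],s["grip_width"]*87,s["joint_positions"])
E
```

```text
4.6 [0.5629 0.2461 0.0955] 76.4991176052404 [-0.6419 -0.4008  0.7429] [ 0.0278 -0.1628  0.0033] 18.24987490732999 [ 0.2234  0.4756 -0.8611  1.67    0.3864  1.175   0.6007]
```

step_arm --pt "0 0 0 0 0 0 5" --pt "0 0 8 0 0 0.8 5" --pt "0 0 16 0 0 1.7 5" --pt "0 0 25 0 0 2.6 5" --pt "0 0 34 0 0 3.6 5" --pt "0 0 43 0 0 4.5 5" --pt "0 0 52 0 0 5.4 5" --pt "0 0 60 0 0 6.3 5" --newtons 35

```text
time: 5.6
position: [0.5638, 0.2472, 0.0893]
tool_rot: [1.884, 2.513, 0.006]
ft_force: [2.6, 1.9, -1.1]
grip_width: 0.176
```

```bash
python3 - <<'E'
from h import *
np.set_printoptions(precision=4,suppress=True)
p,R,s=pose();print(s["time"],p,yaw(R),s["ft_force"],s["torque"],s["grip_width"]*87,s["joint_positions"])
E
```

```text
5.6 [0.5638 0.2472 0.0893] 16.28419547399704 [ 2.6476  1.9322 -1.0614] [ 0.5348 -0.7791  0.1539] 15.308379440961884 [ 0.0772  0.4217 -0.6615  1.6799  0.281   1.1332 -0.3769]
```

Turning well. I'll go on to just past the stop.

step_arm --pt "0 0 4 0 0 0.4 5" --pt "0 0 8 0 0 0.8 5" --pt "0 0 11 0 0 1.2 5" --pt "0 0 14 0 0 1.5 5" --pt "0 0 16 0 0 1.6 5" --pt "0 0 17 0 0 1.6 5" --pt "0 0 18 0 0 1.6 5" --pt "0 0 18 0 0 1.6 5"

```text
time: 6.6
position: [0.5641, 0.2472, 0.0877]
tool_rot: [2.246, 2.194, 0.006]
ft_force: [4.5, 2.7, -2.9]
grip_width: 0.181
```

```bash
python3 - <<'E'
from h import *
np.set_printoptions(precision=4,suppress=True)
p,R,s=pose();print(s["time"],p,yaw(R),s["ft_force"],s["torque"],s["grip_width"]*87,s["joint_positions"])
im=optics.get_image("top");cv2.imwrite("pics/t1.png",im[:,:,::-1])
im=optics.get_image("wrist");cv2.imwrite("pics/w5.png",im[:,:,::-1])
E
```

```text
6.6 [0.5641 0.2472 0.0877] -1.3373008697982987 [ 4.5154  2.6967 -2.8945] [ 0.6725 -1.1838  0.8585] 15.760528237427057 [ 0.0347  0.4103 -0.6063  1.6826  0.2553  1.1242 -0.6662]
```

View pics/w5.png

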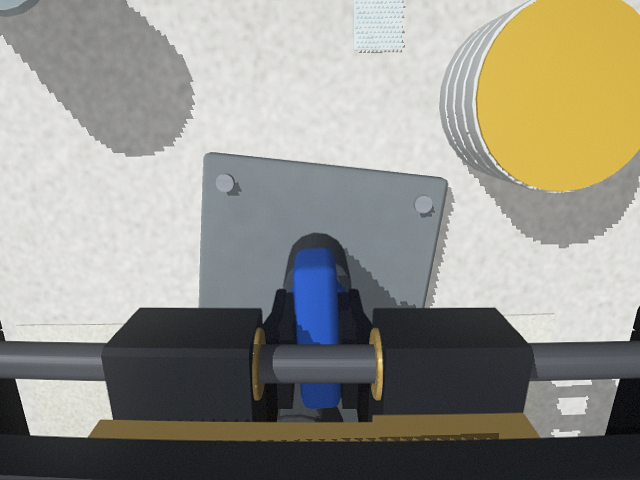

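step_arm --pt "0 0 0 0 0 0 50" --pt "0 0 0 0 0 0 50" --pt "0 0 0 0 0 0 50" --pt "0 0 0 0 0 -20 60" --pt "0 0 0 0 0 -50 60" --pt "0 0 0 -10 0 -100 60" --pt "0 0 0 -40 0 -145 60" --pt "0 0 0 -70 0 -165 60"

```text
time: 7.7
position: [0.5617, 0.1764, 0.257]
tool_rot: [2.247, 2.191, 0.008]
ft_force: [0.6, 0.5, -1.3]
grip_width: 0.686
```

```bash
python3 - <<'E'
from h import *
np.set_printoptions(precision=4,suppress=True)
p,R,s=pose();print(s["time"],p,yaw(R),s["ft_force"],s["torque"],s["grip_width"]*87,s["joint_positions"])
im=optics.get_image("side");cv2.imwrite("pics/s2.png",im[:,:,::-1])
im=optics.get_image("top");cv2.imwrite("pics/t2.png",im[:,:,::-1])
c=optics.get_calibration("wrist");im=optics.get_image("wrist");np.savez("w6.npz",**c);cv2.imwrite("pics/w6.png",im[:,:,::-1])
print(delta([.522,-.2006,.20],down(-11.5)))
crop("t2",180,200,130,90,6,"ct2")
E
```

```text
7.7 [0.5617 0.1764 0.257 ] -1.427357379676906 [ 0.6228  0.524  -1.2827] [-0.053  -0.1478  0.0167] 59.699491131658945 [ 0.1755  0.2202 -0.6139  1.5456  0.129   1.4105 -0.4718]
(array([ 0.24, -0.02,  9.8 ]), array([-376. ,  -29.1,   54.8]))
```

View pics/w6.png

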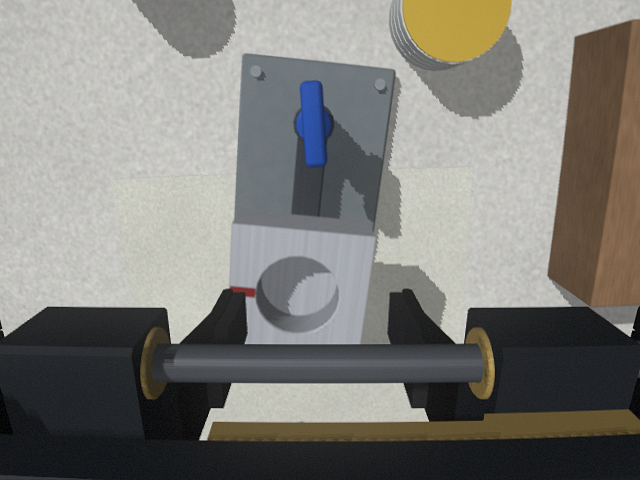

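View pics/ct2.png

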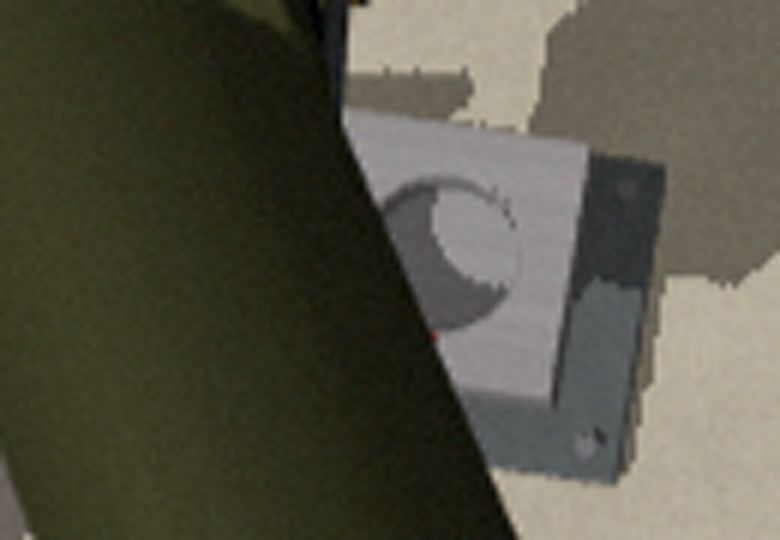

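```bash
python3 - <<'E'
from h import *
np.set_printoptions(precision=4,suppress=True)
crop("w6",280,70,70,110,7,"cw6k"); crop("w6",220,210,170,145,4.6,"cw6b")
E
```

```text
(no output)
```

View pics/cw6k.png

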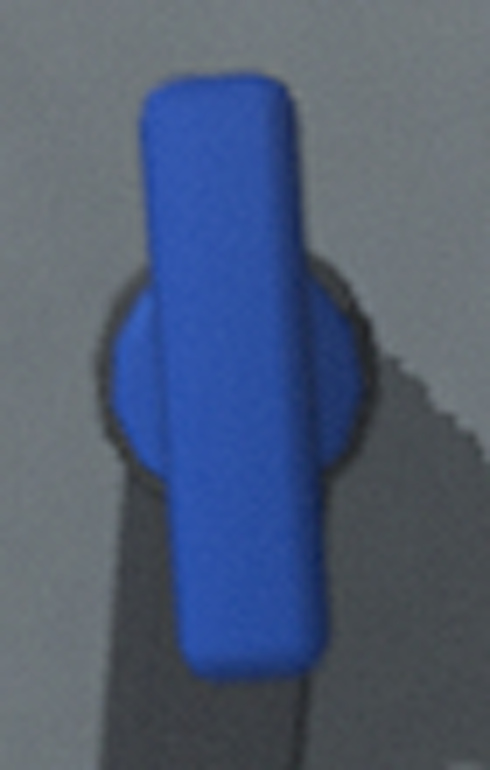

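View pics/cw6b.png

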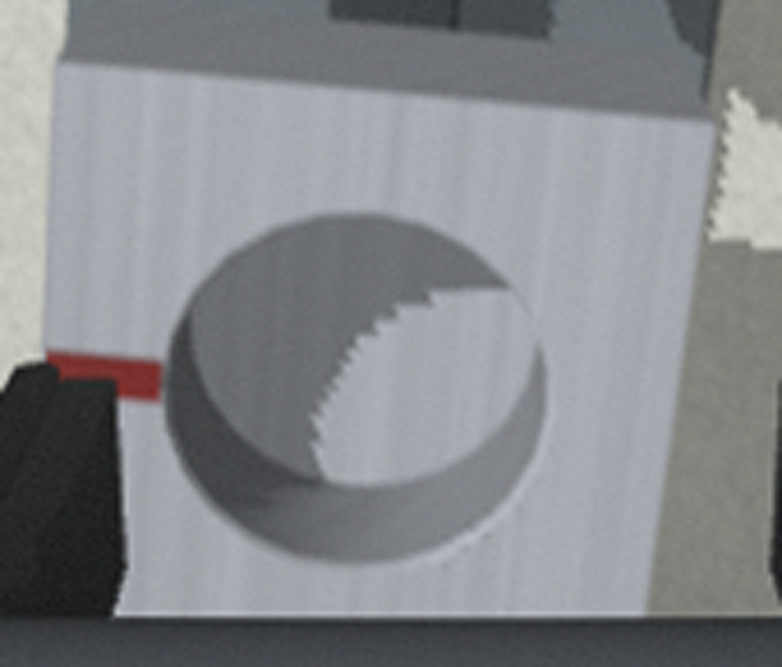

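```bash
python3 - <<'E'
from h import *
np.set_printoptions(precision=4,suppress=True)
w=dict(np.load("w6.npz"))
K=unc([(145,110),(183,640)],7,280,70)
X=np.array([atz(w,p,.1115) for p in K]);d=X[1]-X[0];a=np.degrees(np.arctan2(d[1],d[0]));print(a,np.radians(-7.5-a))
P=unc([(163,389),(547,389),(355,212),(355,565)],4.6,220,210)
X=np.array([atz(w,p,.134) for p in P]);print(X, X[:2].mean(0),X[2:].mean(0))
E=unc([(60,62),(714,122)],4.6,220,210);X=np.array([atz(w,p,.134) for p in E]);d=X[1]-X[0];print(X,np.degrees(np.arctan2(d[1],d[0])),np.linalg.norm(d))
print(X.mean(0)-.05*np.array([d[1],-d[0],0])/np.linalg.norm(d)*-1)
print(pose()[0],delta([.522,-.2006,.19],down(-11.5)))
E
```

```text
-88.02819200242807 1.4054820911205355
[[0.5175 0.1295 0.134 ]
 [0.5782 0.1274 0.134 ]
 [0.5492 0.1579 0.134 ]
 [0.5464 0.0974 0.134 ]] [0.5478 0.1285 0.134 ] [0.5478 0.1276 0.134 ]
[[0.5059 0.1831 0.134 ]
 [0.6043 0.1705 0.134 ]] -7.321427162397007 0.09918483978453427
[0.5487 0.1272 0.134 ]
[0.562  0.1744 0.2549] (array([ 0.24, -0.02,  9.8 ]), array([-376. ,  -29.1,   64.8]))
```

step_arm --pt "0 0 2 -50 -4 8 60" --pt "0 0 4 -100 -8 16 60" --pt "0 0 6 -155 -12 24 60" --pt "0 0 8 -210 -16 32 60" --pt "0 0 10 -265 -20 40 60" --pt "0 0 10 -320 -24 50 60" --pt "0 0 10 -376 -29 60 60" --pt "0 0 10 -376 -29 60 60"

```text
time: 8.85
position: [0.5198, -0.2036, 0.1904]
tool_rot: [-2.439, -1.977, 0.005]
ft_force: [0.1, -0.1, 0.1]
grip_width: 0.688
```

```bash
python3 - <<'E'
from h import *
np.set_printoptions(precision=4,suppress=True)
for i in range(4):
    p,R,s=pose();print(s["time"],p,yaw(R),s["ft_force"])
    c=optics.get_calibration("wrist");im=optics.get_image("wrist")
np.savez("w7.npz",**c);cv2.imwrite("pics/w7.png",im[:,:,::-1])
print(delta([.522,-.2006,.096],down(-11.5)))
P=np.array([[sx*.015,sy*.015,0] for sx,sy in((-1,1),(1,1),(1,-1),(-1,-1))])@rz(np.radians(-11.5)).T+[.522,-.2006,.139]
print(proj(c,P))
print(P)
E
```

```text
8.85 [ 0.5198 -0.2036  0.1904] -11.928414229860186 [ 0.087  -0.0703  0.0828]
8.9 [ 0.5211 -0.2     0.191 ] -11.677307624598185 [-0.2486  1.605  -0.3151]
8.95 [ 0.522  -0.1978  0.1915] -11.485911045501263 [0.3161 0.0865 0.0648]
9.0 [ 0.5225 -0.1968  0.192 ] -11.357976685097993 [0.3463 0.3848 0.481 ]
(array([-0.  , -0.07,  0.2 ]), array([-4.3,  0.1, 96.2]))
[[289.7123 250.5043]
 [346.14   250.6874]
 [344.855  302.4869]
 [290.5498 302.3208]]
[[ 0.5103 -0.1829  0.139 ]
 [ 0.5397 -0.1889  0.139 ]
 [ 0.5337 -0.2183  0.139 ]
 [ 0.5043 -0.2123  0.139 ]]
```

View pics/w7.png

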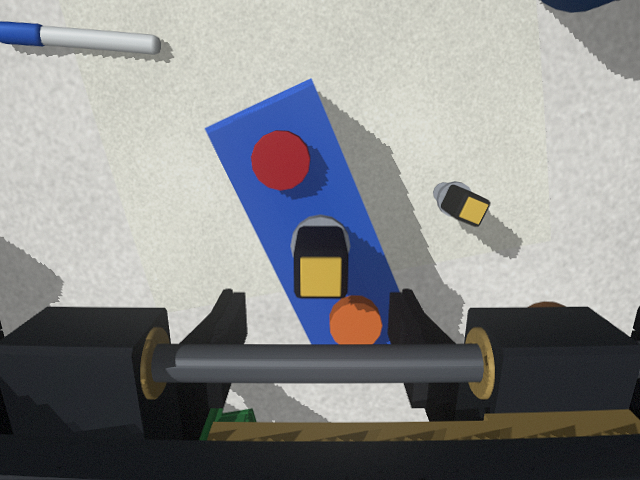

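step_arm --pt "0 0 0 -4 1 15 60" --pt "0 0 0 -4 1 32 60" --pt "0 0 0 -4 1 50 60" --pt "0 0 0 -4 1 68 60" --pt "0 0 0 -4 1 84 60" --pt "0 0 0 -4 1 95 60" --pt "0 0 0 -4 1 95 60" --pt "0 0 0 -4 1 95 60"

```text
time: 10.05
position: [0.5227, -0.2034, 0.0977]
tool_rot: [2.432, 1.987, 0.001]
ft_force: [0.7, -0.7, 0.7]
grip_width: 0.692
```

```bash
python3 - <<'E'
from h import *
np.set_printoptions(precision=4,suppress=True)
for i in range(2):
    p,R,s=pose();print(s["time"],p,yaw(R),s["ft_force"])
    c=optics.get_calibration("wrist");im=optics.get_image("wrist")
np.savez("w8.npz",**c);cv2.imwrite("pics/w8.png",im[:,:,::-1])
print(delta([.5233,-.2006,.096],down(-11.5)))
E
```

```text
10.05 [ 0.5227 -0.2034  0.0977] -11.497257841798417 [ 0.7077 -0.6972  0.7078]
10.1 [ 0.5228 -0.2035  0.0979] -11.497864409283856 [-0.5046  0.4328 -0.1422]
(array([0.09, 0.02, 0.  ]), array([ 2.9, -0. ,  1.9]))
```

View pics/w8.png

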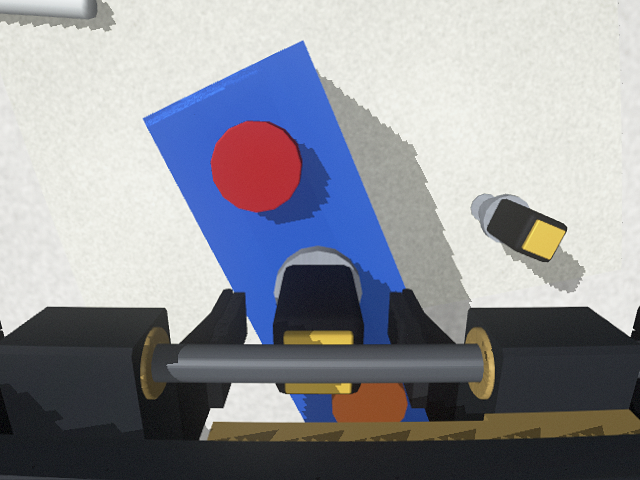

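```bash
python3 - <<'E'
from h import *
np.set_printoptions(precision=1,suppress=True)
c=dict(np.load("w8.npz"))
for y in (-.2006,-.203):
    P=np.array([[0,.0115,.142],[0,-.0115,.142],[0,-.015,.139],[0,.02,.076]])@rz(np.radians(-11.5)).T+[.5233,y,0]
    print(y,proj(c,P))
crop("w8",260,240,120,170,4.5,"cw8")
E
```

```text
-0.2006 [[317.9 334.6]
 [317.8 397. ]
 [317.7 400.2]
 [317.3 246.4]]
-0.203 [[319.4 341.3]
 [319.2 403. ]
 [319.1 406. ]
 [318.4 251.3]]
```

View pics/cw8.png

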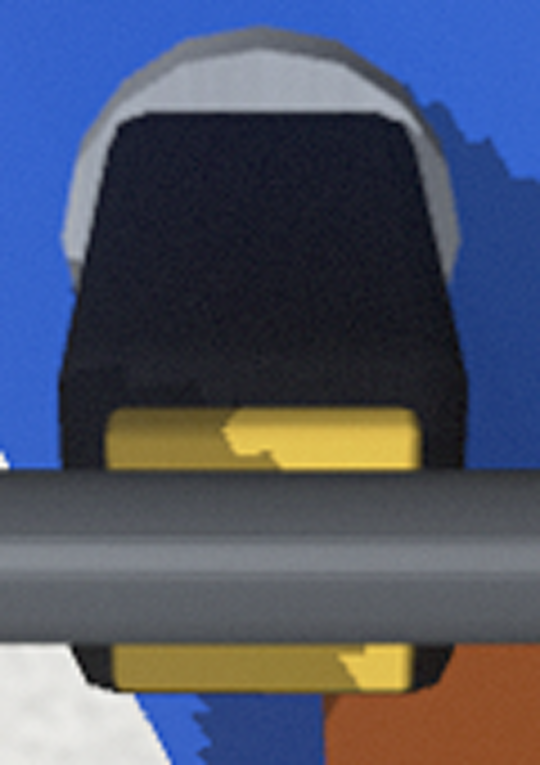

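step_arm --pt "0 0 0 4 0 1 60" --pt "0 0 0 4 0 1 60" --pt "0 0 0 4 0 1 50" --pt "0 0 0 4 0 1 40" --pt "0 0 0 4 0 1 30" --pt "0 0 0 4 0 1 20" --pt "0 0 0 4 0 1 20" --pt "0 0 0 4 0 1 20" --newtons 40

```text
time: 11.15
position: [0.5231, -0.1994, 0.0962]
tool_rot: [2.432, 1.987, 0.0]
ft_force: [0.7, 0.3, -0.4]
grip_width: 0.341
```

```bash
python3 - <<'E'
from h import *
np.set_printoptions(precision=4,suppress=True)
for i in range(2):
    p,R,s=pose();print(s["time"],p,yaw(R),s["ft_force"],s["torque"],s["grip_width"]*87)
    c=optics.get_calibration("wrist");im=optics.get_image("wrist")
np.savez("w9.npz",**c);cv2.imwrite("pics/w9.png",im[:,:,::-1])
crop("w9",200,220,240,180,3.3,"cw9")
E
```

```text
11.15 [ 0.5231 -0.1994  0.0962] -11.497978649831479 [ 0.718   0.3194 -0.3908] [-0.1025 -0.2931  0.0014] 29.67276357881733
11.2 [ 0.5231 -0.1994  0.0962] -11.49723638983268 [ 1.0994  0.9334 -0.8028] [-0.0806 -0.2962  0.0361] 29.93961045494392
```

View pics/cw9.png

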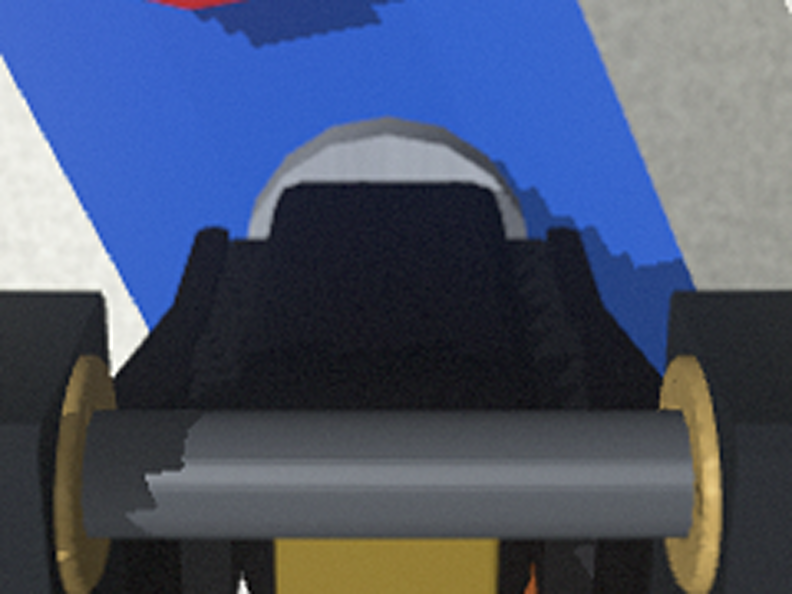

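step_arm --pt "0 0 0 0 0 -8 20" --pt "0 0 0 0 0 -20 20" --pt "0 0 0 0 0 -40 20" --pt "0 0 0 0 0 -62 20" --pt "0 0 0 0 0 -85 20" --pt "0 0 0 0 0 -108 20" --pt "0 0 0 0 0 -130 20" --pt "0 0 0 0 0 -148 20"

```text
time: 12.25
position: [0.5231, -0.1993, 0.2459]
tool_rot: [2.432, 1.987, 0.001]
ft_force: [0.0, 0.2, -1.8]
grip_width: 0.34
```

```bash
python3 - <<'E'
from h import *
np.set_printoptions(precision=4,suppress=True)
for i in range(2):
    p,R,s=pose();print(s["time"],p,yaw(R),s["ft_force"],s["torque"],s["grip_width"]*87)
    im=optics.get_image("side")
cv2.imwrite("pics/s3.png",im[:,:,::-1])
a=np.radians(-7.5)
S=np.array([.5475-.0215*np.cos(a),.1275-.0215*np.sin(a)]);print(S)
print(delta([S[0],S[1],.24],down(-11.5)))
E
```

```text
12.25 [ 0.5231 -0.1993  0.2459] -11.489519164514158 [ 0.0461  0.1787 -1.8293] [ 0.014  -0.1379 -0.0714] 29.57377562988178
12.3 [ 0.5242 -0.1997  0.2483] -11.497518900204858 [ 0.2162 -0.2887  0.2116] [ 0.0353 -0.2144 -0.0312] 29.87718167945763
[0.5262 0.1303]
(array([0.25, 0.06, 0.  ]), array([323.7, -63.8,   6.3]))
```

View pics/s3.png

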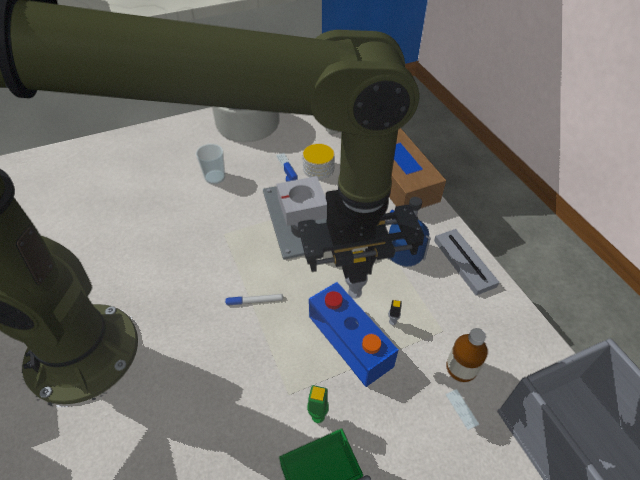

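step_arm --pt "0 0 0 40 -8 0 20" --pt "0 0 0 85 -17 0 20" --pt "0 0 0 130 -26 0 20" --pt "0 0 0 180 -35 1 20" --pt "0 0 0 230 -45 2 20" --pt "0 0 0 280 -55 4 20" --pt "0 0 0 324 -64 6 20" --pt "0 0 0 324 -64 6 20"

```text
time: 13.35
position: [0.5232, 0.1362, 0.2374]
tool_rot: [-2.422, -1.996, -0.0]
ft_force: [0.1, -0.6, -2.1]
grip_width: 0.343
```

```bash
python3 - <<'E'
from h import *
np.set_printoptions(precision=4,suppress=True)
for i in range(5):
    p,R,s=pose();print(s["time"],p,yaw(R),s["ft_force"],s["torque"],s["grip_width"]*87)
    n=["side","top","wrist","side","wrist"][i]; c=optics.get_calibration(n)
    im=optics.get_image(n);cv2.imwrite(f"pics/h_{n}.png",im[:,:,::-1]);np.savez(f"h_{n}.npz",**c)
p,R,s=pose();print(s["time"],p,yaw(R))
E
```

```text
13.35 [0.5232 0.1362 0.2374] -11.021746981318781 [ 0.138  -0.6248 -2.0713] [-0.0755 -0.1001 -0.0126] 29.85559577558367
13.4 [0.5239 0.1329 0.2373] -11.245957640321711 [ 0.0579 -1.0319 -1.8209] [-0.058  -0.0953 -0.0205] 29.562076787419848
13.45 [0.5244 0.1309 0.2374] -11.428093788303597 [ 0.032  -1.2406 -2.3514] [-0.0621 -0.0934 -0.0178] 29.853146349306993
13.5 [0.5247 0.1298 0.2374] -11.551509161664626 [-0.1296 -0.5714 -2.3111] [-0.0436 -0.0825 -0.0086] 29.783336779527236
13.55 [0.5248 0.1293 0.2376] -11.616960705088031 [-0.0971 -0.6623 -2.2617] [-0.0197 -0.0535 -0.0537] 30.160405626787718
13.6 [0.525  0.1292 0.2377] -11.640136962152576
```

View pics/h_side.png

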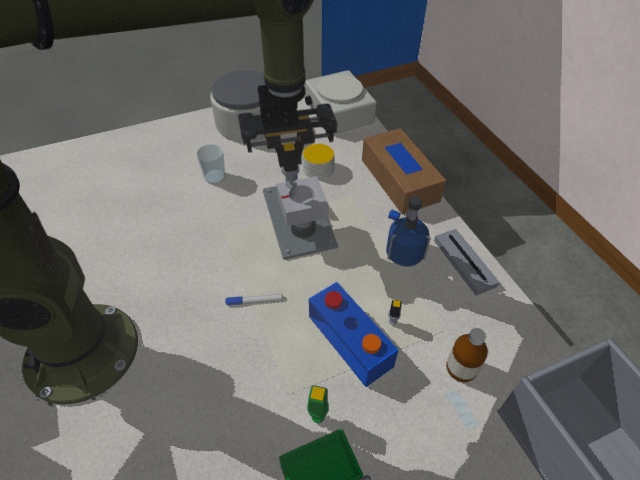

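View pics/h_wrist.png

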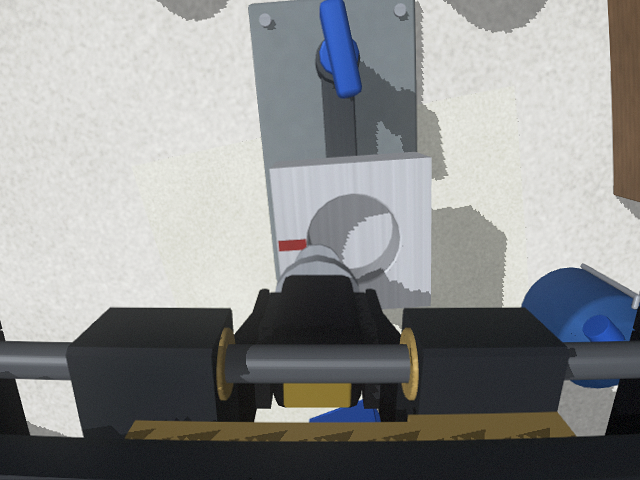

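View pics/h_top.png

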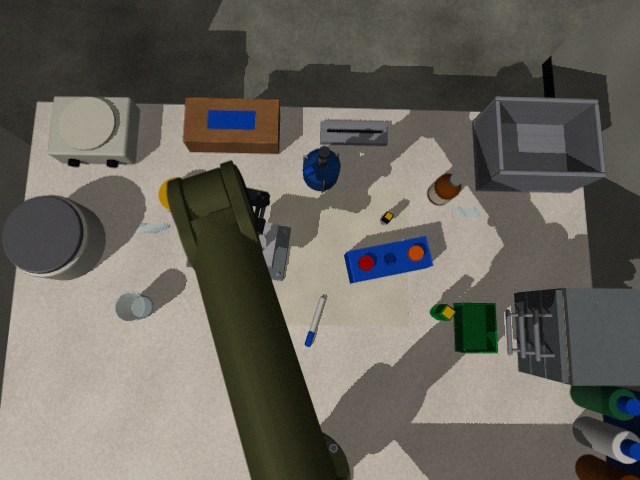

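```bash
python3 - <<'E'
from h import *
crop("h_wrist",260,145,180,150,4.4,"chw")
crop("h_side",260,150,80,80,7,"chs")
E
```

```text
(no output)
```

View pics/chw.png

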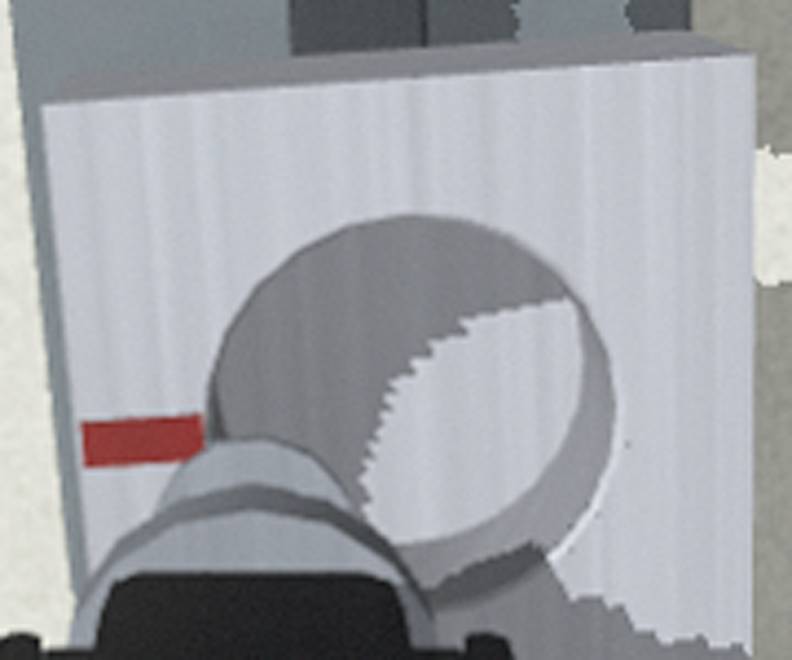

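View pics/chs.png

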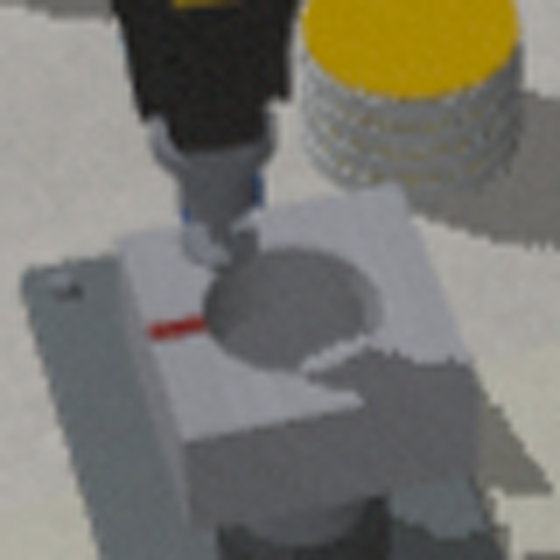

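```bash
python3 - <<'E'
from h import *
np.set_printoptions(precision=4,suppress=True)
c=dict(np.load("h_wrist.npz"))
P=unc([(208,405),(222,330),(260,275),(330,228),(415,213),(500,235),(560,275),(600,345),(617,405),(608,455),(580,520)],4.4,260,145)
cor=unc([(42,103),(755,55)],4.4,260,145)
for z in (.132,.134,.136):
    X=np.array([atz(c,p,z)[:2] for p in P])
    r=least_squares(lambda q:np.hypot(*(X-q[:2]).T)-q[2],[.547,.127,.03]);print(z,r.x,np.abs(r.fun).max())
    Y=np.array([atz(c,p,z) for p in cor]);d=Y[1]-Y[0];print(Y,np.degrees(np.arctan2(d[1],d[0])),np.linalg.norm(d)); 
# side: tip of the blade pixel
p,R,s=pose();print(p)
S=dict(np.load("h_side.npz"))
tip=p+np.array([0,0,-.073])
a=proj(S,[tip]); print("pred tip in chs",(a-[260,150]+.5)*7-.5)
E
```

```text
0.132 [0.5479 0.1266 0.0307] 0.0006697295530970933
[[0.505  0.183  0.132 ]
 [0.6056 0.1695 0.132 ]] -7.635860300944308 0.10152940141909474
0.134 [0.5479 0.1272 0.0305] 0.0006647174283891076
[[0.5053 0.1832 0.134 ]
 [0.6052 0.1698 0.134 ]] -7.635860300944304 0.10076969021415028
0.136 [0.5478 0.1278 0.0303] 0.0006597052985663522
[[0.5055 0.1834 0.136 ]
 [0.6047 0.1701 0.136 ]] -7.63586030094431 0.10000997900920569
[0.525  0.1292 0.2377]
pred tip in chs [[229.9846 255.7438]]
```

```bash
python3 - <<'E'
from h import *
crop("h_side",275,150,40,50,14,"chs2")
c=dict(np.load("h_side.npz"));p=np.array([.5247,.1298,.2374]);g=p+[0,0,.019]
R=down(-11.5)
def circ(r,z): 
    t=np.linspace(0,2*np.pi,40);return np.c_[p[0]+r*np.cos(t),p[1]+r*np.sin(t),np.full(40,g[2]-z)]
im=cv2.resize(cv2.imread("pics/h_side.png")[150:200,275:315],None,fx=14,fy=14,interpolation=cv2.INTER_CUBIC)
for r,z,col in((.004,.092,(0,0,255)),(.013,.082,(0,255,0)),(.0125,.064,(255,255,0)),(.02,.04,(255,0,255))):
    q=(proj(c,circ(r,z))-[275,150]+.5)*14-.5; cv2.polylines(im,[q.astype(int)],True,col,1)
cv2.imwrite("pics/chs3.png",im)
E
```

```text
(no output)
```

View pics/chs3.png

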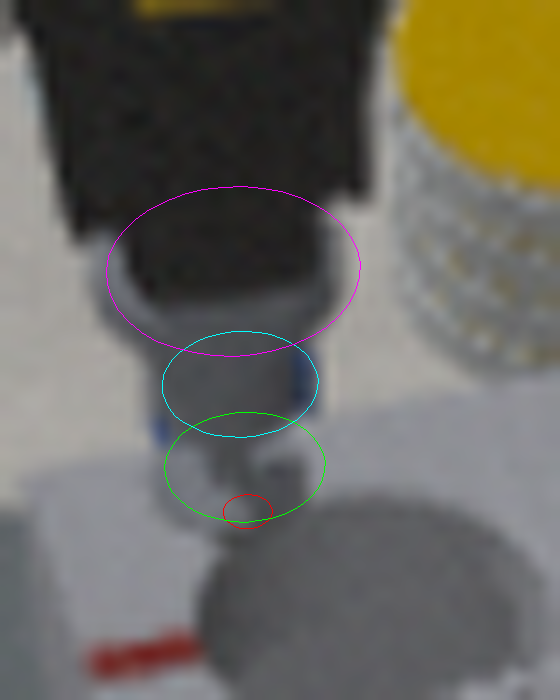

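View pics/chs2.png

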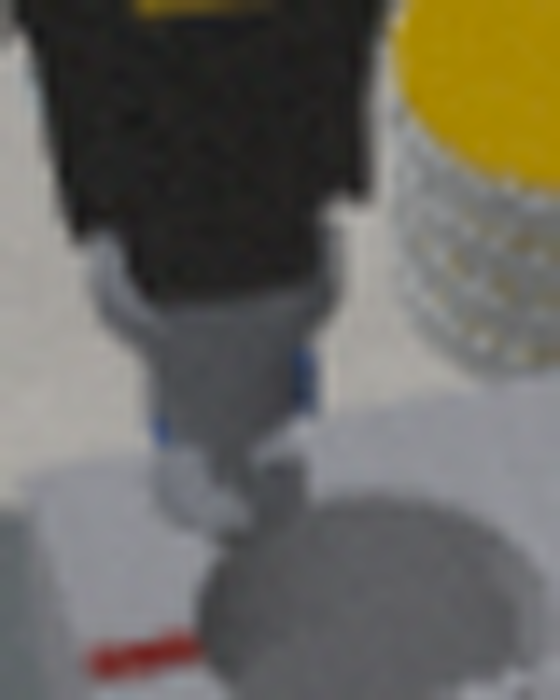

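```bash
cat >> h.py <<'E'
B=np.array([.5479,.1273]); YS=np.radians(-7.6)
def pt(ang,r=.0215,b=B):
    # ang deg anticlockwise from mark
    t=np.radians(180+ang)+YS; return b+r*np.array([np.cos(t),np.sin(t)])
def rd(n=4,cam="side"):
    ps=[];fs=[]
    for i in range(n):
        p,R,s=pose();ps.append(p);fs.append(s["ft_force"]);t=s["time"];optics.get_image(cam)
    q=p[:2]-B;print("t",round(t,2),"p",np.round(p,4),"yaw",round(yaw(R),2),"F",np.round(np.mean(fs,0),2),"last",np.round(fs[-1],2),"r",round(np.hypot(*q)*1000,1),"ang",round((np.degrees(np.arctan2(q[1],q[0])-YS)-180)%360,1),"w",round(s["grip_width"]*87,1))
    return p,R
E
python3 - <<'E'
from h import *
p,R=rd(2);print(pt(0));print(delta([*pt(0),.203],down(-11.5)))
E
```

```text
t 13.65 p [0.525  0.1293 0.2379] yaw -11.64 F [ 0.54  0.26 -1.84] last [ 0.64  0.13 -2.15] r 23.0 ang 2.5 w 29.8
[0.52658887 0.13014351]
(array([-0.01,  0.03, -0.14]), array([ 0.9,  1.4, 35. ]))
```

step_arm --pt "0 0 0 0.5 1 8 20" --pt "0 0 0 0.9 1.4 16 20" --pt "0 0 0 0.9 1.4 23 20" --pt "0 0 0 0.9 1.4 28 20" --pt "0 0 0 0.9 1.4 31 20" --pt "0 0 0 0.9 1.4 33 20" --pt "0 0 0 0.9 1.4 34 20" --pt "0 0 0 0.9 1.4 34 20"

```text
time: 14.7
position: [0.5266, 0.1316, 0.2044]
tool_rot: [2.432, 1.988, 0.001]
ft_force: [0.8, 0.9, -1.7]
grip_width: 0.344
```

```bash
python3 - <<'E'
from h import *
p,R=rd(4);print(delta([*pt(0),.1965],down(-11.5)))
E
```

```text
t 14.85 p [0.5266 0.1316 0.2044] yaw -11.5 F [ 0.48  0.16 -1.15] last [ 0.48  0.48 -1.13] r 21.7 ang 356.3 w 29.8
(array([ 0.03, -0.  , -0.  ]), array([-1.4,  0.3,  7.8]))
```

step_arm --pt "0 0 0 -0.5 0 0.7 20" --pt "0 0 0 -1 0 1.4 20" --pt "0 0 0 -1.4 0.3 2.1 20" --pt "0 0 0 -1.4 0.3 2.8 20" --pt "0 0 0 -1.4 0.3 3.5 20" --pt "0 0 0 -1.4 0.3 4 20" --pt "0 0 0 -1.4 0.3 4 20" --pt "0 0 0 -1.4 0.3 4 20"

```text
time: 15.9
position: [0.5266, 0.1302, 0.2003]
tool_rot: [2.433, 1.988, 0.001]
ft_force: [2.1, 0.5, 0.4]
grip_width: 0.342
```

```bash
python3 - <<'E'
from h import *
p,R=rd(5,"wrist");print(delta([*pt(0),.1965],down(-11.5)))
E
```

```text
t 16.1 p [0.5266 0.1302 0.2002] yaw -11.49 F [2.18 1.48 0.28] last [ 2.64  2.13 -0.23] r 21.5 ang 359.8 w 29.8
(array([ 0.02, -0.01,  0.01]), array([-0.1,  0. ,  3.7]))
```

```bash
cat >> h.py <<'E'
def arc(a0,a1,z,zs=None,r=.0215,b=None,n=7):
    p,R=rd(3,"wrist"); b=B if b is None else b
    for k in range(1,n+1):
        a=a0+(a1-a0)*k/n; d=R.T@(np.array([*pt(a,r,b),z])-p)*1000; print(np.round(d,1).tolist())
E
python3 - <<'E'
from h import *
arc(0,45,.1998)
E
```

```text
t 16.25 p [0.5266 0.1302 0.2002] yaw -11.5 F [2.15 1.37 0.26] last [2.58 1.22 0.09] r 21.5 ang 359.9 w 29.7
[-2.4, 0.3, 0.4]
[-4.8, 0.9, 0.4]
[-7.0, 1.7, 0.4]
[-9.2, 2.8, 0.4]
[-11.2, 4.1, 0.4]
[-13.1, 5.6, 0.4]
[-14.8, 7.4, 0.4]
```

step_arm --pt "0 0 0 -2.4 0.3 0.2 20" --pt "0 0 0 -4.8 0.9 0.4 20" --pt "0 0 0 -7.0 1.7 0.4 20" --pt "0 0 0 -9.2 2.8 0.4 20" --pt "0 0 0 -11.2 4.1 0.4 20" --pt "0 0 0 -13.1 5.6 0.4 20" --pt "0 0 0 -14.8 7.4 0.4 20" --pt "0 0 0 -14.8 7.4 0.4 20"

```text
time: 17.3
position: [0.5306, 0.1138, 0.1996]
tool_rot: [-2.433, -1.987, 0.001]
ft_force: [1.7, 3.5, 2.0]
grip_width: 0.343
```

```bash
python3 - <<'E'
from h import *
arc(45,90,.1998)
E
```

```text
t 17.4 p [0.5306 0.1138 0.1996] yaw -11.51 F [0.96 2.83 1.01] last [0.93 2.64 0.25] r 22.0 ang 45.6 w 30.0
[-1.0, 2.1, -0.2]
[-2.2, 4.1, -0.2]
[-3.3, 6.3, -0.2]
[-4.0, 8.6, -0.2]
[-4.5, 10.9, -0.2]
[-4.8, 13.3, -0.2]
[-4.7, 15.7, -0.2]
```

step_arm --pt "0 0 0 -1.0 2.1 -0.3 20" --pt "0 0 0 -2.2 4.1 -0.5 20" --pt "0 0 0 -3.3 6.3 -0.5 20" --pt "0 0 0 -4.0 8.6 -0.5 20" --pt "0 0 0 -4.5 10.9 -0.5 20" --pt "0 0 0 -4.8 13.3 -0.5 20" --pt "0 0 0 -4.7 15.7 -0.5 20" --pt "0 0 0 -4.7 15.7 -0.5 20"

```text
time: 18.45
position: [0.5454, 0.1062, 0.2002]
tool_rot: [2.433, 1.987, -0.0]
ft_force: [-1.0, 1.7, 0.1]
grip_width: 0.343
```

```bash
python3 - <<'E'
from h import *
arc(90,135,.200)
E
```

```text
t 18.55 p [0.5454 0.1062 0.2003] yaw -11.5 F [-1.2   2.16  0.55] last [-1.21  1.97  0.35] r 21.2 ang 90.8 w 29.8
[-0.0, 2.1, 0.3]
[0.5, 4.5, 0.3]
[1.4, 6.7, 0.3]
[2.4, 8.9, 0.3]
[3.7, 10.9, 0.3]
[5.3, 12.8, 0.3]
[7.0, 14.5, 0.3]
```

step_arm --pt "0 0 0 0 2.1 0.2 20" --pt "0 0 0 0.5 4.5 0.2 20" --pt "0 0 0 1.4 6.7 0.2 20" --pt "0 0 0 2.4 8.9 0.2 20" --pt "0 0 0 3.7 10.9 0.2 20" --pt "0 0 0 5.3 12.8 0.2 20" --pt "0 0 0 7.0 14.5 0.2 20" --pt "0 0 0 7.0 14.5 0.2 20"

```text
time: 19.6
position: [0.5615, 0.1104, 0.2002]
tool_rot: [2.432, 1.987, 0.002]
ft_force: [-1.4, 1.2, 0.4]
grip_width: 0.343
```

```bash
python3 - <<'E'
from h import *
arc(135,180,.200)
E
```

```text
t 19.7 p [0.5614 0.1104 0.2003] yaw -11.5 F [-1.34  1.59  0.03] last [-1.33  1.16  0.03] r 21.7 ang 136.3 w 29.8
[1.7, 1.0, 0.3]
[3.7, 2.3, 0.3]
[5.9, 3.3, 0.3]
[8.2, 4.1, 0.3]
[10.5, 4.6, 0.3]
[12.9, 4.8, 0.3]
[15.3, 4.8, 0.3]
```

step_arm --pt "0 0 0 1.7 1.0 0.4 20" --pt "0 0 0 3.7 2.3 0.6 20" --pt "0 0 0 5.9 3.3 0.6 20" --pt "0 0 0 8.2 4.1 0.6 20" --pt "0 0 0 10.5 4.6 0.6 20" --pt "0 0 0 12.9 4.8 0.6 20" --pt "0 0 0 15.3 4.8 0.6 20" --pt "0 0 0 15.3 4.8 0.6 20"

```text
time: 20.75
position: [0.5686, 0.1246, 0.1994]
tool_rot: [2.433, 1.988, 0.0]
ft_force: [-2.7, -0.2, -0.9]
grip_width: 0.34
```

```bash
python3 - <<'E'
from h import *
arc(180,225,.1997)
E
```

```text
t 20.85 p [0.5686 0.1245 0.1995] yaw -11.49 F [-2.79 -0.64 -0.36] last [-2.91 -0.81 -0.12] r 20.9 ang 180.0 w 29.6
[2.4, 0.3, -0.2]
[4.8, -0.2, -0.2]
[7.1, -1.1, -0.2]
[9.2, -2.1, -0.2]
[11.2, -3.4, -0.2]
[13.1, -5.0, -0.2]
[14.8, -6.7, -0.2]
```

step_arm --pt "0 0 0 2.4 0.5 0.1 20" --pt "0 0 0 4.8 0 0.1 20" --pt "0 0 0 7.1 -0.9 0.1 20" --pt "0 0 0 9.2 -2.0 0.1 20" --pt "0 0 0 11.2 -3.3 0.1 20" --pt "0 0 0 13.1 -4.9 0.1 20" --pt "0 0 0 14.8 -6.6 0.1 20" --pt "0 0 0 14.8 -6.6 0.1 20"

```text
time: 21.9
position: [0.565, 0.1408, 0.1995]
tool_rot: [-2.432, -1.988, -0.001]
ft_force: [-0.6, -2.0, -1.2]
grip_width: 0.342
```

```bash
python3 - <<'E'
from h import *
arc(225,270,.1997)
E
```

```text
t 22.0 p [0.565  0.1407 0.1994] yaw -11.48 F [-0.71 -1.39 -0.81] last [-0.98 -1.19 -1.19] r 21.7 ang 225.8 w 29.3
[1.1, -1.8, -0.3]
[2.4, -3.9, -0.3]
[3.4, -6.1, -0.3]
[4.1, -8.4, -0.3]
[4.7, -10.7, -0.3]
[4.9, -13.1, -0.3]
[4.9, -15.5, -0.3]
```

```bash
sed -i 's/^B=.*; YS/B=np.array([.5492,.1284]); YS/' h.py; python3 - <<'E'
from h import *
arc(225,225,.1993,n=1)
arc(225,250,.1995,n=4)
E
```

```text
t 22.15 p [0.565  0.1407 0.1994] yaw -11.48 F [-0.38 -1.47 -0.19] last [-0.13 -0.81 -0.19] r 20.0 ang 225.4 w 29.8
[1.0, 1.1, 0.1]
t 22.3 p [0.565  0.1407 0.1994] yaw -11.48 F [-0.91 -0.6  -0.13] last [-1.28 -0.99 -0.2 ] r 20.0 ang 225.5 w 30.0
[2.5, -0.7, -0.1]
[3.7, -2.7, -0.1]
[4.7, -4.8, -0.1]
[5.5, -7.1, -0.1]
```

step_arm --pt "0 0 0 0.5 0.5 0.1 20" --pt "0 0 0 1.0 1.0 0.2 20" --pt "0 0 0 1.0 1.0 0.2 20" --pt "0 0 0 1.0 1.0 0.2 20" --pt "0 0 0 2.5 -0.7 0.2 20" --pt "0 0 0 3.7 -2.7 0.2 20" --pt "0 0 0 4.7 -4.8 0.2 20" --pt "0 0 0 5.5 -7.1 0.2 20"

```text
time: 23.35
position: [0.5601, 0.1466, 0.1996]
tool_rot: [2.432, 1.986, 0.003]
ft_force: [-0.4, -4.0, 0.0]
grip_width: 0.342
```

```bash
python3 - <<'E'
from h import *
arc(250,285,.1995,n=7)
E
```

```text
t 23.45 p [0.5594 0.1473 0.1995] yaw -11.49 F [-0.14 -4.03  0.42] last [ 0.01 -4.44  0.76] r 21.4 ang 249.2 w 29.6
[0.6, -2.1, 0.0]
[0.9, -3.9, -0.0]
[1.0, -5.8, -0.0]
[0.9, -7.7, -0.0]
[0.7, -9.6, -0.0]
[0.4, -11.4, -0.0]
[-0.2, -13.2, -0.0]
```

step_arm --pt "0 0 0 0.6 -2.1 0 20" --pt "0 0 0 0.9 -3.9 0 20" --pt "0 0 0 1.0 -5.8 0 20" --pt "0 0 0 1.0 -6.8 0 20" --pt "0 0 0 0.9 -7.7 0 20" --pt "0 0 0 0.7 -9.6 0 20" --pt "0 0 0 0.4 -11.4 0 20" --pt "0 0 0 -0.2 -13.2 0 20"

```text
time: 24.5
position: [0.546, 0.1498, 0.1991]
tool_rot: [-2.432, -1.988, -0.001]
ft_force: [2.9, -2.4, 0.9]
grip_width: 0.345
```

```bash
python3 - <<'E'
from h import *
arc(285,318,.1995,n=7)
E
```

```text
t 24.6 p [0.5458 0.1498 0.1992] yaw -11.48 F [ 2.37 -2.38  0.96] last [ 1.95 -1.98  0.86] r 21.6 ang 286.5 w 30.1
[-0.6, -1.1, -0.3]
[-1.4, -2.6, -0.3]
[-2.3, -4.2, -0.3]
[-3.3, -5.6, -0.3]
[-4.4, -7.0, -0.3]
[-5.7, -8.2, -0.3]
[-7.0, -9.4, -0.3]
```

step_arm --pt "0 0 0 -0.6 -1.1 -0.1 20" --pt "0 0 0 -1.4 -2.6 -0.2 20" --pt "0 0 0 -2.3 -4.2 -0.3 20" --pt "0 0 0 -3.3 -5.6 -0.3 20" --pt "0 0 0 -4.4 -7.0 -0.3 20" --pt "0 0 0 -5.7 -8.2 -0.3 20" --pt "0 0 0 -7.0 -9.4 -0.3 20" --pt "0 0 0 -7.0 -9.4 -0.3 20"

```text
time: 25.65
position: [0.5353, 0.1446, 0.1994]
tool_rot: [-2.432, -1.988, 0.0]
ft_force: [2.7, -0.4, 0.3]
grip_width: 0.345
```

```bash
python3 - <<'E'
from h import *
arc(318,360,.1995,n=7,b=B-[.0003,0.0])
E
```

```text
t 25.75 p [0.5353 0.1446 0.1994] yaw -11.49 F [ 2.55 -0.6   0.23] last [ 2.44 -0.95  0.28] r 21.4 ang 318.1 w 29.7
[-1.8, -1.7, -0.1]
[-3.7, -2.8, -0.1]
[-5.8, -3.6, -0.1]
[-8.0, -4.3, -0.1]
[-10.2, -4.7, -0.1]
[-12.4, -4.9, -0.1]
[-14.7, -4.9, -0.1]
```

step_arm --pt "0 0 0 -1.8 -1.7 0 20" --pt "0 0 0 -3.7 -2.8 0 20" --pt "0 0 0 -5.8 -3.6 0 20" --pt "0 0 0 -8.0 -4.3 0 20" --pt "0 0 0 -10.2 -4.7 0 20" --pt "0 0 0 -12.4 -4.9 0 20" --pt "0 0 0 -14.7 -4.9 0 20" --pt "0 0 0 -14.7 -4.9 0 20"

```text
time: 26.8
position: [0.5276, 0.1308, 0.1994]
tool_rot: [2.433, 1.988, -0.001]
ft_force: [2.7, 0.5, -0.0]
grip_width: 0.342
```

```bash
python3 - <<'E'
from h import *
rd(5,"wrist")
E
```

```text
t 27.0 p [0.5277 0.1309 0.1993] yaw -11.5 F [2.37 0.95 0.14] last [ 2.35  0.36 -0.06] r 21.7 ang 1.1 w 30.0
```

step_arm --pt "0 0 0 0 1 -4 20" --pt "0 0 0 0 2 -10 20" --pt "0 0 0 0 2 -22 20" --pt "0 0 0 0 2 -35 20" --pt "0 0 0 0 2 -47 20" --pt "0 0 0 -20 2 -47 20" --pt "0 0 0 -60 8 -47 20" --pt "0 0 0 -110 20 -47 20"

```text
time: 28.05
position: [0.5254, 0.0195, 0.2474]
tool_rot: [2.429, 1.991, 0.001]
ft_force: [0.9, -0.1, -2.4]
grip_width: 0.345
```

```bash
python3 - <<'E'
from h import *
rd(2,"wrist"); print(delta([.5231,-.1994,.246],down(-11.5)))
E
```

```text
t 28.1 p [0.5257 0.0086 0.247 ] yaw -12.0 F [ 0.04 -3.7  -2.45] last [-0.86 -7.31 -2.53] r 122.1 ang 86.5 w 30.0
(array([ 0.05,  0.25, -0.59]), array([-206.5,   41.6,    1.8]))
```

```bash
python3 - <<'E'
from h import *
rd(1,"wrist"); print(delta([.5231,-.1994,.246],down(-11.5),np.array([.5254,.0191,.2464]),down(-11.5)))
E
```

```text
t 28.15 p [0.5257 0.0113 0.2468] yaw -12.09 F [-0.36 -0.38 -2.85] last [-0.36 -0.38 -2.85] r 119.5 ang 86.3 w 30.0
(array([0., 0., 0.]), array([-214.6,   41.3,    0.4]))
```

step_arm --pt "0 0 0 -35 7 0 20" --pt "0 0 0 -80 15 0 20" --pt "0 0 0 -125 24 0 20" --pt "0 0 0 -170 33 0 20" --pt "0 0 0 -200 39 0 20" --pt "0 0 0 -214.5 41.3 0 20" --pt "0 0 0 -214.5 41.3 0 20" --pt "0 0 0 -214.5 41.3 0 20"

```text
time: 29.2
position: [0.5238, -0.1968, 0.2467]
tool_rot: [-2.429, -1.991, -0.001]
ft_force: [-1.1, 0.2, -1.9]
grip_width: 0.341
```

```bash
python3 - <<'E'
from h import *
rd(3,"wrist");im=optics.get_image("side");cv2.imwrite("pics/s5.png",im[:,:,::-1]); crop("s5",300,220,110,130,5,"cs5")
print(delta([.5231,-.1994,.098],down(-11.5)))
E
```

```text
t 29.3 p [ 0.5236 -0.1971  0.2467] yaw -11.33 F [-0.19  0.14 -2.1 ] last [ 0.08  0.2  -1.93] r 326.5 ang 93.1 w 29.8
(array([ 0.01, -0.  ,  0.11]), array([-1.600e+00, -1.000e-01,  1.486e+02]))
```

View pics/cs5.png

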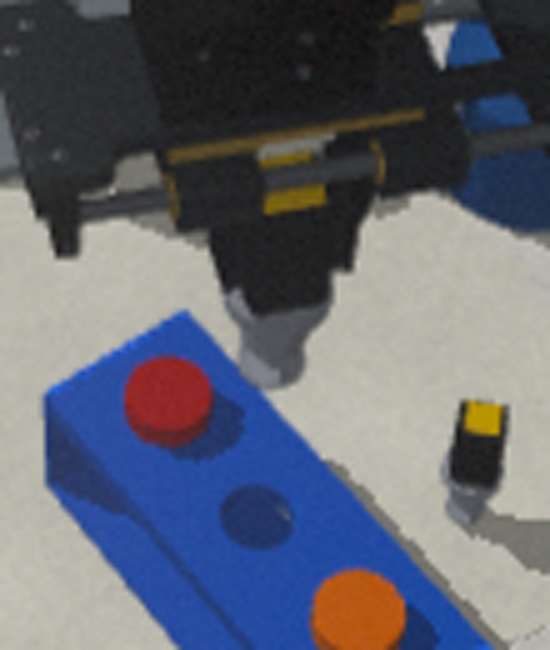

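step_arm --pt "0 0 0 -1.6 0 20 20" --pt "0 0 0 -1.6 0 40 20" --pt "0 0 0 -1.6 0 57 20" --pt "0 0 0 -1.6 0 70 20" --pt "0 0 0 -1.6 0 76 20" --pt "0 0 0 -1.6 0 80 20" --pt "0 0 0 -1.6 0 80 20" --pt "0 0 0 -1.6 0 80 20"

```text
time: 30.4
position: [0.5232, -0.2009, 0.167]
tool_rot: [2.432, 1.987, 0.001]
ft_force: [-0.2, -0.9, -1.8]
grip_width: 0.34
```

```bash
python3 - <<'E'
from h import *
rd(3,"wrist");im=optics.get_image("side");cv2.imwrite("pics/s6.png",im[:,:,::-1]); crop("s6",300,250,110,130,5,"cs6")
print(delta([.5231,-.1994,.0965],down(-11.5)))
E
```

```text
t 30.5 p [ 0.5232 -0.2008  0.1669] yaw -11.5 F [ 0.15 -0.05 -1.9 ] last [ 0.58  0.6  -1.58] r 330.2 ang 93.1 w 29.8
(array([0.04, 0.01, 0.  ]), array([ 1.4, -0.3, 70.3]))
```

View pics/cs6.png

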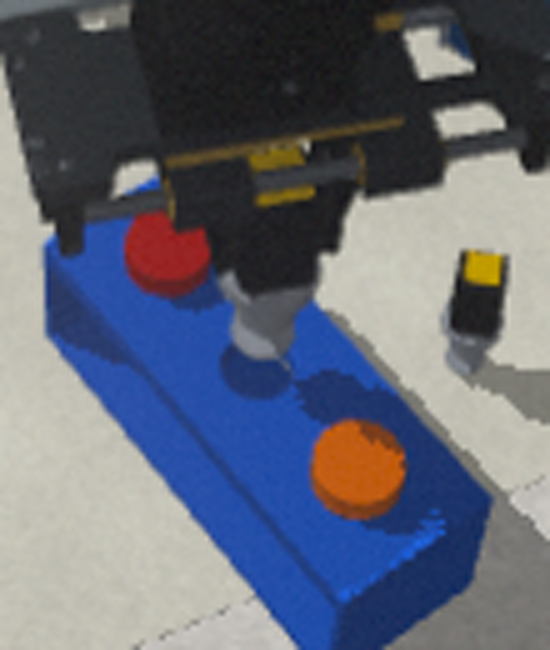

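step_arm --pt "0 0 0 1.2 -0.2 8 20" --pt "0 0 0 1.2 -0.2 18 20" --pt "0 0 0 1.2 -0.2 28 20" --pt "0 0 0 1.2 -0.2 38 20" --pt "0 0 0 1.2 -0.2 48 20" --pt "0 0 0 1.2 -0.2 58 20" --pt "0 0 0 1.2 -0.2 64 20" --pt "0 0 0 1.2 -0.2 64 20"

```text
time: 31.6
position: [0.5226, -0.1994, 0.1019]
tool_rot: [-2.432, -1.987, 0.001]
ft_force: [-0.1, 0.3, -1.4]
grip_width: 0.341
```

```bash
python3 - <<'E'
from h import *
rd(3,"wrist")
print(delta([.5231,-.1994,.0965],down(-11.5)))
E
```

```text
t 31.7 p [ 0.5232 -0.1996  0.1027] yaw -11.5 F [ 0.25 -0.02 -1.95] last [ 0.67 -0.17 -2.62] r 329.0 ang 93.1 w 29.9
(array([ 0.05,  0.01, -0.  ]), array([ 0.2, -0.2,  6.4]))
```

Inserted freely. Now I'll seat it and release gently.

step_arm --pt "0 0 0 0.2 0 3 20" --pt "0 0 0 0.2 0 5 20" --pt "0 0 0 0.2 0 6 20" --pt "0 0 0 0.2 0 6 20" --pt "0 0 0 0.2 0 6 20" --pt "0 0 0 0.2 0 6 40" --pt "0 0 0 0.2 0 6 60" --pt "0 0 0 0.2 0 6 60"

```text
time: 32.75
position: [0.5232, -0.1994, 0.0967]
tool_rot: [2.432, 1.987, 0.0]
ft_force: [0.5, -0.1, -0.9]
grip_width: 0.598
```

```bash
python3 - <<'E'
from h import *
rd(2,"wrist");im=optics.get_image("wrist");cv2.imwrite("pics/w10.png",im[:,:,::-1])
E
```

```text
t 32.8 p [ 0.5231 -0.1994  0.0966] yaw -11.5 F [ 0.54 -0.11 -0.33] last [ 0.53 -0.1   0.27] r 328.8 ang 93.0 w 55.1
```

View pics/w10.png

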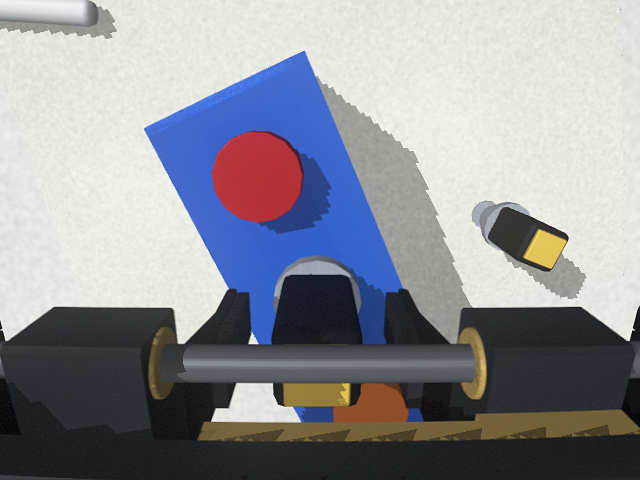

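Released: the fingers are clear on both sides and the scraper is seated upright. Next I lift away.

step_arm --pt "0 0 0 0 0 -10 60" --pt "0 0 0 0 0 -30 60" --pt "0 0 0 0 0 -55 60" --pt "0 0 0 0 0 -85 60" --pt "0 0 0 0 0 -120 60" --pt "0 0 0 0 0 -150 60" --pt "0 0 0 0 0 -160 60" --pt "0 0 0 0 0 -160 60"

```text
time: 33.9
position: [0.5231, -0.1993, 0.2568]
tool_rot: [2.432, 1.987, 0.0]
ft_force: [0.3, 0.1, 0.4]
grip_width: 0.689
```

```bash
python3 - <<'E'
from h import *
rd(4,"wrist");im=optics.get_image("side");cv2.imwrite("pics/s7.png",im[:,:,::-1]); crop("s7",300,275,110,110,5,"cs7");im=optics.get_image("wrist");cv2.imwrite("pics/w11.png",im[:,:,::-1])
E
```

```text
t 34.05 p [ 0.5222 -0.1991  0.2549] yaw -11.5 F [-0.5   0.14 -0.24] last [-0.32  0.39 -0.19] r 328.6 ang 92.9 w 59.9
```

View pics/s7.png

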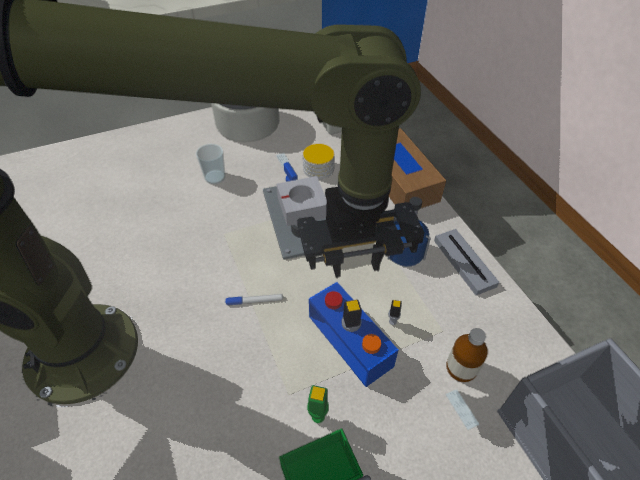

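View pics/cs7.png

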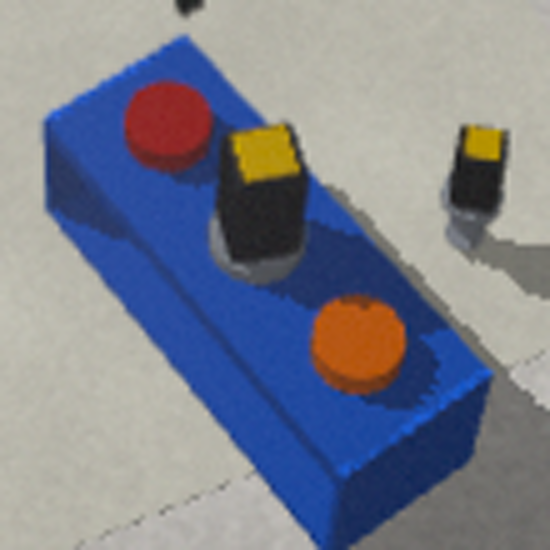

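The side crop shows the scraper's cap at (265,151), compared with (267,150) at the start. It is upright in its own hole and the gripper is clear, so I'm handing in.

```bash
python3 - <<'E'
from bench import ctrl
print(ctrl.close_job())
E
```

```text
the job is handed in; nothing more can be done
None
```

The job is done and handed in at about 34 s of the 72 s allowed; the close call gave no verdict.

- **Knob:** I screwed it clockwise to its stop. A wrist picture afterwards put it at about 1.405 rad, and the torque rose to about 0.86 N m at the stop.
- **Scraping:** I took the scraper from the middle hole and ran its cone one full turn anticlockwise, from the red mark back to the mark. At the end of each arc the vertical press read about 1.3 to 3.1 N.
- **Weak spot:** The lowest reading, about 1.3 N, was at 225°. My bore centre was about 1.5 mm off, so I corrected it and pressed again at 225° before going on. The next reading, taken at 250°, was about 2.5 N. I did not measure the force at 225° after the correction.
- **Return:** The scraper went back into its own hole and was released. In the last side picture its cap is within 2 pixels (about 1 mm) of where it started, in a 5× enlarged crop. It looks upright, and the gripper is clear above it. The tubes and other objects I could see looked unmoved.
- **Disagreements:** The camera estimates of the bore centre differed by 2 to 3 mm (top, side and wrist).

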